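Rack tube flanges on the spraying stands

ROBOT

A 6-joint arm with a two-finger parallel gripper is mounted at the origin on the work surface. World frame = base frame: x ahead of the robot, y to its left, z up, the work surface at z = 0. Lengths are in mm, angles in rad, forces in N, time in s.
With the tool pointing down it reaches from about 300 to 950 mm from the base axis. Payload 3.1 kg.
Tool frame: the origin (TCP) lies at the very end of the fingers, on their centre line; the grasp point (between the pads) lies 19 mm behind it; z points along the fingers, y is the line along which they close (so a half turn about z gives the same grasp; the last joint's range is limited). The gripper opens to 85 mm and grips with 20 to 120 N. Pads are 22 mm wide; open, the fingers measure 114 mm over their backs; the gripper's body (76 mm by 85 mm) begins 54 mm behind the grasp point. The pads swing forward as they close: fully open they stand 13 mm farther back than shut.
Start: joints at [-1.232, 0.308, 1.634, -0, 1.2, -0.07], TCP at [248.417, -573.516, 198.872] pointing down, gripper open.
Joint ranges: [-3.06, 3.06], [-0.79, 1.96], [0.05, 2.63], [-1.19, 4.34], [0.05, 2.64], [-2.94, 2.94]. Speed limits (rad/s): [2.79, 2.79, 3.14, 3.14, 3.14, 3.14].

INTERFACE

Orientations are given as a rotation vector (axis times angle).
In Python, from rig import state, cams, env gives the robot as it stands.
- The arm moves only by the tool carry_out, never from a script. Its argument "steps" is a list of rows, each a list of 7 numbers: the shift along the tool's x, y, z in m, then the turn, a rotation vector about the tool's x, y, z in rad, then the opening, from 0 (shut) to 1 (fully open). A call has 1 to 5 rows; each row shifts and turns the commanded pose from where the row before left it, along the tool's axes as they then stand; what a row does not reach is not made up. A row lasts 1/10 s, in which the tool goes at most 50 mm and 8.59 degrees, less where a joint would pass 70% of its speed; a pose out of reach is approached as far as the arm can. A call is refused whole if a number of a shift passes 0.05 or a number of a turn 0.15, either way. A call with a gripper value outside its range is refused whole. The fingers move at their own pace and stop on an object; "grip_force" is the grip in N (left out, the last holds). Time passes only in rows, so rows that do not move let the fingers close. It gives the time, the measured TCP pose, the force, the opening and the grip force at its end, in the units of the state.
- state(): the state, without advancing time (a new reading comes with each control period).
- cams.camera(name): name is "scene" or "side" or "wrist"; returns the picture (384x512x3 uint8, blue, green, red); there is no depth.
- cams.get_calibration(name): a dict with "intrinsics" (3x3 intrinsics, pixels), "distortion" ([k1, k2, p1, p2, k3] as OpenCV has them; the pictures are not rectified), "rvec" (rotation vector, rad) and "tvec" (3), from world to camera coordinates, as OpenCV has them. Camera axes: x right, y down, z forward; pixel columns grow to the right and rows downward; lengths in mm; the calibration is good to about 2 mm. A picture is of the moment at which its call begins: read the wrist's pose just before it. get_calibration takes no time and is no camera call; for the wrist camera it gives the pose at the moment of the call.
- env.finish_job(): hands the job in; it is judged then, once.
Trained networks look in the newest picture that a camera, given by its name, has taken for a name from the list of things; names that differ only in an ending like _2 or _b are one class to them, and where a whole thing is asked for, a point or a joint stands for the part that bears it (a point fixed in the world has none). Each returns a list of dicts, best first, with "p" (0 to 1); they miss things now and then, are a little off and sometimes report something else, mostly with a low value. They report only what shows in the picture. A call takes as long as a camera call. They do not tell look-alikes from the thing itself.
- cams.look_for(camera, target): "box" ([left, top, width, height] in pixels, round what is visible of it).
- cams.masks_of(camera, target): "mask" (384x512 bool, what is visible of it) and "box" ([left, top, width, height] in pixels, round what is visible of it).
The state is a dict: "clock": time; "q": joint angles; "qd": joint speeds; "joint_efforts": joint torques, N m; "tcp_pos": TCP position; "eef_rot": TCP orientation; "ft_force": force on the tool from outside, world axes, zero at the start; "moment": the same for the moment, N m; "gripper_width": opening from 0.0 (shut) to 1.0 (fully open); "grip_force": force on a finger pad.
Only numpy, scipy, OpenCV 4.12 (cv2) and the standard library are available. Lean on these libraries where they do the work, as an engineer would, in place of code of your own. Each camera call takes 0.05 s, during which the arm holds its last target. There are 200 camera calls.

TASK

Get the four handrail tube flanges ready for spraying: slip the two round-plate flanges over the spigot of the round-based stand and the two square-plate flanges over the spigot of the square-based stand, plate down, the large one fully down on the base and the small one sitting flat on top of it. Lower each one on rather than dropping it, and leave the plain sleeve, the jar and the bottle where they stand.

Things in the scene. Friction and masses are not known exactly. Their poses are not given: they have to be found in the camera images.
- round_large: Large round tube flange of bare aluminium: round plate 84 mm in diameter, 6 mm thick. On it stands a round upright socket 42 mm in diameter (the grip), from 6 mm to 32 mm above the underside; overall height 32 mm, a plain 28 mm bore runs right through. Starts lying plate down on the bench. Origin: on the bore axis, at the underside; z up along the bore. About 0.15 to 0.31 kg.
- round_small: Small round tube flange of bare aluminium: round plate 60 mm in diameter, 6 mm thick. On it stands a round upright socket 42 mm in diameter (the grip), from 6 mm to 32 mm above the underside; overall height 32 mm, a plain 28 mm bore runs right through. Starts lying plate down on the bench. Origin: on the bore axis, at the underside; z up along the bore. About 0.1 to 0.2 kg.
- square_large: Large square tube flange of bare aluminium: square plate 80 x 80 mm, 6 mm thick, sides along its x and y. On it stands a round upright socket 42 mm in diameter (the grip), from 6 mm to 32 mm above the underside; overall height 32 mm, a plain 28 mm bore runs right through. Starts lying plate down on the bench. Origin: on the bore axis, at the underside; z up along the bore. About 0.17 to 0.34 kg.
- square_small: Small square tube flange of bare aluminium: square plate 56 x 56 mm, 6 mm thick, sides along its x and y. On it stands a round upright socket 42 mm in diameter (the grip), from 6 mm to 32 mm above the underside; overall height 32 mm, a plain 28 mm bore runs right through. Starts lying plate down on the bench. Origin: on the bore axis, at the underside; z up along the bore. About 0.1 to 0.21 kg.
- round_stand: Spraying stand with a round dark steel base 110 mm in diameter and 12 mm thick. Fixed. At its centre a steel spigot 20 mm in diameter up to 48 mm above the bench, then a cone to 8 mm across at its tip, 58 mm above the bench. Seated undersides: large flange 12 mm, small one on it 44 mm above the bench. Any flange fits. Origin: spigot axis, bench height; z up.
- square_stand: Spraying stand with a square dark steel base 100 x 100 mm and 12 mm thick, sides along its x and y. Fixed. At its centre a steel spigot 20 mm in diameter up to 48 mm above the bench, then a cone to 8 mm across at its tip, 58 mm above the bench. Seated undersides: large flange 12 mm, small one on it 44 mm above the bench. Any flange fits. Origin: spigot axis, bench height; z up.
- sleeve: Plain aluminium tube sleeve without any plate, 42 mm in diameter, 28 mm bore, 32 mm high, among the flanges. Loose bystander, to be left alone. Origin: centre of its underside; z up.
- glass_jar: Amber glass jar with steel lid, 60 mm in diameter, 75 mm high. Loose bystander, to be left alone. Origin: centre of its underside; z up.
- hardener: Small blue plastic bottle with black cap and paper label, 56 mm in diameter, 110 mm high. Loose bystander, to be left alone. Origin: centre of its underside; z up.
Not all that is in view belongs to the job. What is shaped like the square_small but black is not meant. Leave any blue look-alike of the round_small alone.

How it is judged (in metres and radians):
At the end, for the whole second after the job is handed in: On each stand the large flange of its shape has its underside 12 mm above the bench and the small one 44 mm (each within 4 mm), centred on the spigot within 8 mm, plate down, level within 0.08 rad, released and at rest (horizontal distance between each of round_large, round_small and round_stand below 0.008 m and z of round_large in the frame of round_stand between 0.008 and 0.016 m and angle between each of round_large, round_small, square_large, square_small's own z axis and vertical below 0.08 rad and linear speed of each of round_large, round_small, square_large, square_small below 0.02 m/s and angular speed of each of round_large, round_small, square_large, square_small below 0.2 rad/s and contact force between the fingers and round_large below 0.1 N and z of round_small in the frame of round_stand between 0.04 and 0.048 m and contact force between the fingers and round_small below 0.1 N and horizontal distance between each of square_large, square_small and square_stand below 0.008 m and z of square_large in the frame of square_stand between 0.008 and 0.016 m and contact force between the fingers and square_large below 0.1 N and z of square_small in the frame of square_stand between 0.04 and 0.048 m and contact force between the fingers and square_small below 0.1 N); the robot touches nothing.
It fails at once if the plain sleeve is shifted by more than 30 mm or knocked over (distance of sleeve from where it was at the start of the episode above 0.03 m or angle between sleeve's own z axis and vertical above 0.5 rad).
It fails at once if the glass jar is shifted by more than 30 mm or knocked over (distance of glass_jar from where it was at the start of the episode above 0.03 m or angle between glass_jar's own z axis and vertical above 0.5 rad).
It fails at once if the blue bottle is shifted by more than 30 mm or knocked over (distance of hardener from where it was at the start of the episode above 0.03 m or angle between hardener's own z axis and vertical above 0.5 rad).
It fails at once if a flange is dropped (moving faster than 0.8 m/s while the fingers do not hold it, a fall of over 30 mm) ((linear speed of round_large above 0.8 m/s and contact force between the fingers and round_large below 0.05 N) or (linear speed of round_small above 0.8 m/s and contact force between the fingers and round_small below 0.05 N) or (linear speed of square_large above 0.8 m/s and contact force between the fingers and square_large below 0.05 N) or (linear speed of square_small above 0.8 m/s and contact force between the fingers and square_small below 0.05 N)).
It also fails if it takes over 99 s, if anything falls off the work surface, if the arm or the gripper's body presses on something with over 40 N, if the wrist force passes 120 N, or if a joint passes its speed limit or range.

## Working session

There is one attempt and no reset: what is moved stays moved. The work goes in short steps, Python scripts to look and compute and a tool call to move; the robot and the scene stay as the last step left them, time stands still between calls to the robot, and variables do not carry over. Pictures are saved under pics/ and viewed, at most 17 in all, crops included, and the job is handed in when it is done.

Besides the shell and the picture viewer there is one more tool, called after "Request:" by a JSON object that holds its "name" and its "arguments". carry_out: Moves the arm, as the interface text tells. Its arguments: {"type":"object","properties":{"steps":{"type":"array","items":{"type":"array","items":{"type":"number"}}},"grip_force":{"type":"number"}},"required":["steps"]}

```bash
mkdir -p pics; python3 - <<'E'
from rig import state,cams,env
import cv2
s=state();print(s)
for n in("scene","side"):
    im=cams.camera(n);cv2.imwrite(f"pics/{n}0.png",im)
    c=cams.get_calibration(n);print(n,c)
    for t in("round_large","round_small","square_large","square_small","round_stand","square_stand","sleeve","glass_jar","hardener"):
        print(t,[([round(v) for v in d["box"]],round(d["p"],2)) for d in cams.look_for(n,t)])
E
```

```text
{'clock': 0.0, 'q': array([-1.23169729e+00,  3.08970288e-01,  1.63519287e+00, -2.49796658e-06,
        1.19972001e+00, -6.96811991e-02]), 'qd': array([ 0.00075449, -0.00011984,  0.00210337, -0.00113509, -0.00107495,
        0.00067625]), 'joint_efforts': array([-1.33745557e-04, -4.15260386e+01, -2.76664996e+01,  1.38998594e-06,
        1.04054430e-02,  9.11561983e-06]), 'tcp_pos': array([ 248.11572355, -572.65786718,  197.6657829 ]), 'eef_rot': array([-3.07397772e+00, -6.37189858e-01,  4.86480193e-04]), 'ft_force': array([0.66661641, 0.56591042, 0.57073838]), 'moment': array([ 0.02995663, -0.01357736, -0.00825569]), 'grip_force': 0.0, 'gripper_width': 1.0005059370072815}
scene {'intrinsics': array([[500.15293248,   0.        , 258.45206406],
       [  0.        , 500.15293248, 189.52820026],
       [  0.        ,   0.        ,   1.        ]]), 'distortion': array([-0.11290979,  0.        ,  0.        ,  0.        ,  0.        ]), 'rvec': array([ 1.92358104,  1.49959401, -0.62598094]), 'tvec': array([ -99.69422278, -379.80175583, 1902.13436791])}
round_large [([285, 158, 29, 19], 0.85
[... 426 characters left out ...]
: array([[421.15740143,   0.        , 258.14983966],
       [  0.        , 421.15740143, 189.69031296],
       [  0.        ,   0.        ,   1.        ]]), 'distortion': array([-0.08282962,  0.        ,  0.        ,  0.        ,  0.        ]), 'rvec': array([ 0.40614754, -2.78525126,  1.13655305]), 'tvec': array([ 522.52553919,  160.03741201, 1108.28477903])}
round_large []
round_small [([260, 154, 14, 22], 0.55)]
square_large [([192, 217, 31, 26], 0.79)]
square_small [([285, 114, 19, 17], 0.76), ([221, 168, 20, 19], 0.75)]
round_stand []
square_stand [([284, 136, 41, 23], 0.88)]
sleeve [([250, 194, 13, 18], 0.56)]
glass_jar [([159, 252, 25, 32], 0.97)]
hardener [([239, 113, 18, 35], 0.94)]
```

```bash
python3 - <<'E'
import cv2,numpy as np
a=cv2.imread("pics/scene0.png")[100:260,90:410];b=cv2.imread("pics/side0.png")[70:330,110:370]
cv2.imwrite("pics/a.png",cv2.resize(a,None,fx=2.5,fy=2.5,interpolation=2))
cv2.imwrite("pics/b.png",cv2.resize(b,None,fx=2.3,fy=2.3,interpolation=2))
E
```

```text
(no output)
```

View pics/a.png

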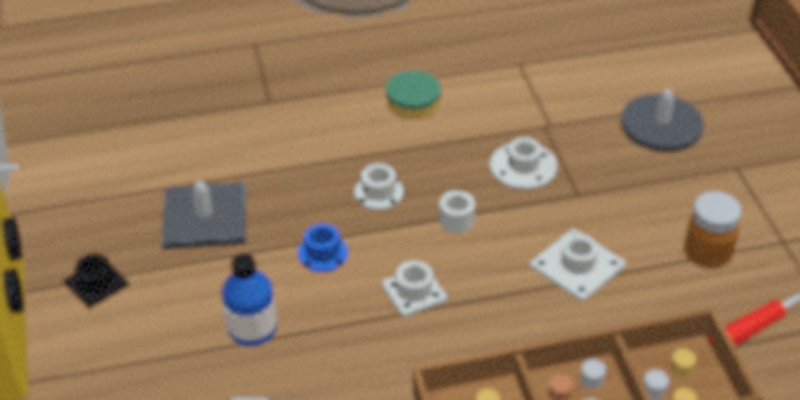

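View pics/b.png

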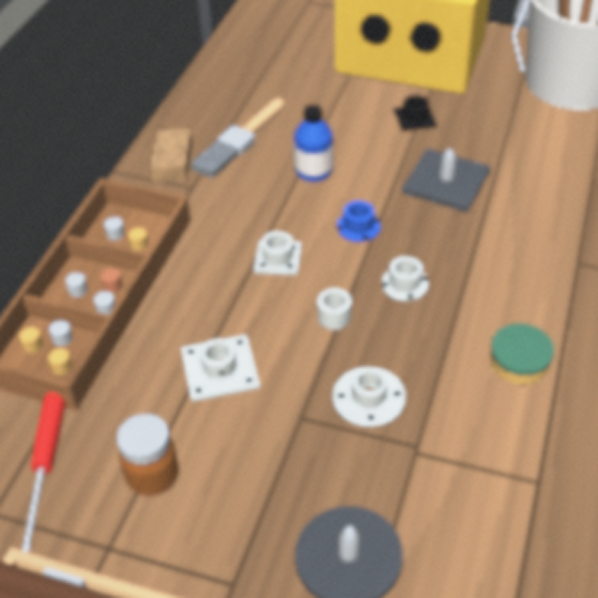

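The two views show the four aluminium flanges. In the scene crop they are round_large (525,160), round_small (379,185), square_large (578,262) and square_small (414,287). The sleeve is at (457,210), the blue look-alike at (322,245), the black one at (95,280), and the stands at (662,120) and (204,212). I'll triangulate the socket and spigot tops from these.

```bash
cat > h.py <<'E'
import numpy as np,cv2
from scipy.spatial.transform import Rotation as R
def ray(c,px):
    n=cv2.undistortPoints(np.array([[px]],float),c["intrinsics"],c["distortion"])[0,0]
    Rm=cv2.Rodrigues(np.array(c["rvec"]))[0];t=np.array(c["tvec"])
    d=Rm.T@np.array([n[0],n[1],1]);return -Rm.T@t,d/np.linalg.norm(d)
def tri(rays):
    A=np.zeros((3,3));b=np.zeros(3)
    for o,d in rays:
        P=np.eye(3)-np.outer(d,d);A+=P;b+=P@o
    x=np.linalg.solve(A,b)
    return x,max(np.linalg.norm((np.eye(3)-np.outer(d,d))@(x-o)) for o,d in rays)
def onz(c,px,z):
    o,d=ray(c,px);return o+d*(z-o[2])/d[2]
def proj(c,p):
    return cv2.projectPoints(np.array([p],float),np.array(c["rvec"]),np.array(c["tvec"]),c["intrinsics"],c["distortion"])[0][0,0]
E
python3 - <<'E'
from rig import cams,state
from h import *
P=dict(round_large=((525,148),(369,382)),round_small=((379,173),(407,266)),square_large=((579,246),(219,350)),square_small=((415,273),(278,243)),round_stand=((667,93),(349,530)),square_stand=((202,184),(449,152)),sleeve=((457,198),(334,297)),jar=((716,205),(143,432)),hard=((244,260),(313,112)),blue=((322,231),(358,211)))
cs,cd=cams.get_calibration("scene"),cams.get_calibration("side")
for k,(a,b) in P.items():
    a=np.array(a)/2.5+[90,100];b=np.array(b)/2.3+[110,70]
    x,e=tri([ray(cs,a),ray(cd,b)]);print(k,x.round(),round(e,1))
c=cams.get_calibration("wrist");s=state()
Rt=R.from_rotvec(s["eef_rot"]).as_matrix();Rc=cv2.Rodrigues(np.array(c["rvec"]))[0]
print(Rt.round(3)); print("cam in tool",(Rt.T@(-Rc.T@c["tvec"]-s["tcp_pos"])).round(1),(Rt.T@Rc.T).round(3),c["intrinsics"][0])
E
```

```text
round_large [477. 116.  28.] 0.4
round_small [480. -74.  31.] 1.6
square_large [659. 124.  30.] 1.4
square_small [652. -70.  28.] 1.0
round_stand [443. 319.  53.] 1.2
square_stand [ 473. -288.   54.] 1.4
sleeve [552.   7.  35.] 0.4
jar [676. 282.  74.] 0.2
hard [ 662. -259.  105.] 0.4
blue [ 567. -159.   32.] 1.5
[[ 0.918  0.398  0.   ]
 [ 0.398 -0.918 -0.   ]
 [ 0.     0.    -1.   ]]
cam in tool [  70.9   -0.6 -173.8] [[ 0.001 -0.96  -0.279]
 [ 1.     0.001 -0.001]
 [ 0.001 -0.279  0.96 ]] [306.19604387   0.         260.79440041]
```

Request:
{"name": "carry_out", "arguments": {"steps": [[0.04,-0.0215,0,0,0,0,1],[0.04,-0.0215,0,0,0,0,1],[0.04,-0.0215,0,0,0,0,1],[0.04,-0.0215,0,0,0,0,1]]}}

```text
clock: 1.4
tcp_pos: [361.8, -429.8, 199.0]
eef_rot: [3.076, 0.636, 0.001]
ft_force: [0.2, -0.9, 0.2]
gripper_width: 1.004
grip_force: 0.0
```

Request:
{"name": "carry_out", "arguments": {"steps": [[0.04,-0.0215,0,0,0,0,1],[0.04,-0.0215,0,0,0,0,1],[0.04,-0.0215,0,0,0,0,1],[0.04,-0.0215,0,0,0,0,1],[0,0,0,0,0,0,1]]}}

```text
clock: 1.9
tcp_pos: [476.7, -284.1, 199.1]
eef_rot: [-3.073, -0.646, -0.003]
ft_force: [-0.7, 0.3, -0.3]
gripper_width: 1.0
grip_force: 0.0
```

```bash
cat > look.py <<'E'
import sys
from rig import cams,state
from h import *
def look(name,targets):
    s=state();c=cams.get_calibration("wrist");im=cams.camera("wrist");cv2.imwrite(f"pics/{name}.png",im)
    print("tcp",s["tcp_pos"].round(1),s["eef_rot"].round(3),s["clock"])
    for t in targets:
        for d in cams.masks_of("wrist",t):
            ys,xs=np.nonzero(d["mask"]);print(t,round(d["p"],2),np.round(d["box"]),"z0",onz(c,(xs.mean(),ys.mean()),0).round())
    return c,s
if __name__=="__main__":look(sys.argv[1],sys.argv[2:])
E
python3 look.py w1 square_stand square_small square_large
```

```text
tcp [ 476.7 -284.1  199.1] [-3.073e+00 -6.460e-01 -3.000e-03] 1.9
square_stand 0.64 [210. 114. 114. 110.] z0 [ 475. -290.    0.]
square_small 0.55 [371. 127.  52.  50.] z0 [ 554. -429.    0.]
```

View pics/w1.png

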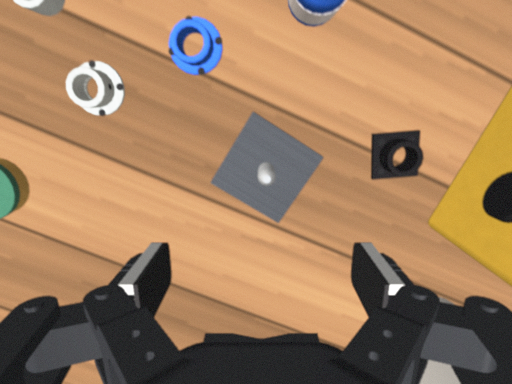

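Square base corners are at about (257,112), (323,156), (279,221) and (212,182), with the spigot tip at (265,172). The black look-alike is at (396,155) and round_small at (95,88).

Request:
{"name": "carry_out", "arguments": {"steps": [[0.033,-0.0302,0,0,0,0,1],[0.033,-0.0302,0,0,0,0,1],[0.033,-0.0302,0,0,0,0,1],[0.033,-0.0302,0,0,0,0,1],[0.033,-0.0302,0,0,0,0,1]]}}

```text
clock: 2.6
tcp_pos: [565.2, -84.9, 199.0]
eef_rot: [3.077, 0.633, 0.0]
ft_force: [0.3, -0.9, -0.7]
gripper_width: 0.999
grip_force: 0.0
```

Request:
{"name": "carry_out", "arguments": {"steps": [[0,0,0,0,0,0,1],[0,0,0,0,0,0,1]]}}

```text
clock: 2.8
tcp_pos: [564.9, -85.1, 198.7]
eef_rot: [3.075, 0.638, -0.001]
ft_force: [-0.6, 0.1, -0.4]
gripper_width: 1.0
grip_force: 0.0
```

```bash
python3 look.py w2 square_small round_small round_large square_large
```

```text
tcp [564.9 -85.1 198.7] [ 3.075e+00  6.380e-01 -1.000e-03] 2.8
square_small 0.97 [465. 247.  47.  47.] z0 [ 552. -434.    0.]
square_small 0.79 [250.  59.  62.  58.] z0 [655. -72.   0.]
round_small 0.88 [204. 198.  44.  42.] z0 [481. -75.   0.]
round_small 0.73 [294. 163.  51.  46.] z0 [ 569. -162.    0.]
round_large 0.76 [ 46. 130.  72.  69.] z0 [478. 116.   0.]
square_large 0.84 [79.  0. 87. 54.] z0 [645. 118.   0.]
```

Request:
{"name": "carry_out", "arguments": {"steps": [[0.033,-0.0302,0,0,0,0,1],[0.033,-0.0302,0,0,0,0,1],[0.033,-0.0302,0,0,0,0,1],[0.033,-0.0302,0,0,0,0,1],[0.033,-0.0302,0,0,0,0,1]]}}

```text
clock: 3.55
tcp_pos: [657.1, 119.9, 199.0]
eef_rot: [3.077, 0.634, 0.0]
ft_force: [0.9, -0.2, -0.3]
gripper_width: 0.999
grip_force: 0.0
```

Request:
{"name": "carry_out", "arguments": {"steps": [[0,0,0,0,0,0,1],[0,0,0,0,0,0,1]]}}

```text
clock: 3.75
tcp_pos: [656.4, 119.5, 198.4]
eef_rot: [3.075, 0.639, -0.002]
ft_force: [0.0, -0.7, -0.6]
gripper_width: 1.0
grip_force: 0.0
```

```bash
python3 look.py w3 square_large round_large round_stand square_small
```

```text
tcp [656.4 119.5 198.4] [ 3.075e+00  6.390e-01 -2.000e-03] 3.75
square_large 0.81 [221. 120.  75.  75.] z0 [661. 125.   0.]
round_large 0.88 [182. 256.  62.  54.] z0 [477. 115.   0.]
round_stand 0.89 [ 17. 209.  89.  80.] z0 [439. 322.   0.]
square_small 0.73 [365. 198.  58.  48.] z0 [655. -75.   0.]
square_small 0.73 [81. 58. 83. 63.] z0 [671. 302.   0.]
```

View pics/w2.png

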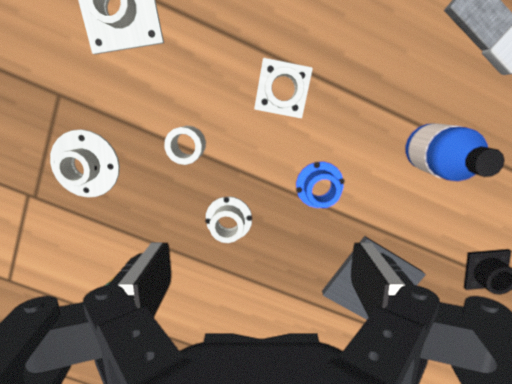

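View pics/w3.png

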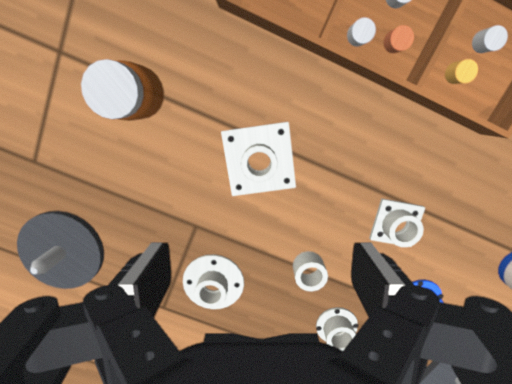

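w2 shows these rim centres: square_small (285,88), round_small (229,222), round_large (77,168) and sleeve (183,145). w3 shows square_large (260,160), round_large (211,290), square_small (405,229) and the round_stand base centre (60,249).

```bash
python3 - <<'E'
from rig import cams,state
from h import *
c=cams.get_calibration("wrist");s=state()
Rt=R.from_rotvec(s["eef_rot"]).as_matrix();Rc=cv2.Rodrigues(np.array(c["rvec"]))[0]
pc=Rt.T@(-Rc.T@c["tvec"]-s["tcp_pos"]);Rtc=Rt.T@Rc.T
def cal(p,r):
    M=R.from_rotvec(r).as_matrix();Rw=(M@Rtc).T;o=np.array(p)+M@pc
    return dict(c,rvec=cv2.Rodrigues(Rw)[0],tvec=-Rw@o)
w1=cal([476.7,-284.1,199.1],[-3.073,-.646,-.003]);w2=cal([564.9,-85.1,198.7],[3.075,.638,-.001]);w3=cal([656.4,119.5,198.4],[3.075,.639,-.002])
for k,r in dict(round_large=[(w2,(77,168)),(w3,(211,290))],square_small=[(w2,(285,88)),(w3,(405,229))],round_small=[(w1,(90,88)),(w2,(229,222))]).items():print(k,tri([ray(*a) for a in r]))
print("sq_small z32",onz(w2,(285,88),32),"sq_large",onz(w3,(260,160),32),"rs",onz(w2,(229,222),32),"rl",onz(w3,(211,290),32))
print("sqstand z12",onz(w1,(267.7,167.7),12),"rstand",onz(w3,(60,249),12))
im=cams.camera("scene")
for n in ["scene","side"]:
    if n=="side":cams.camera("side")
    for t in ["square_stand","round_stand","square_large","round_large"]:
        for d in cams.masks_of(n,t):
            b=d["box"];ys,xs=np.nonzero(d["mask"]);print(n,t,round(d["p"],2),onz(cams.get_calibration(n),(xs.mean(),ys.mean()),10).round())
E
```

```text
round_large (array([475.5942484 , 113.72501388,  18.79021911]), np.float64(0.06049413297486159))
square_small (array([654.77385096, -74.34899278,  23.23041789]), np.float64(0.49860571628199385))
round_small (array([482.01760503, -76.10776591,  18.61768418]), np.float64(1.7741523647807773))
sq_small z32 [653.70064262 -73.69482635  32.        ] sq_large [664.07593187 124.53479573  32.        ] rs [489.32292724 -75.95086915  32.        ] rl [484.851031   115.00565138  32.        ]
sqstand z12 [ 476.54476202 -292.16856987   12.        ] rstand [448.86370783 315.90590379  12.        ]
scene square_stand 0.91 [ 479. -293.   10.]
scene round_stand 0.67 [449. 315.  10.]
scene round_stand 0.41 [547.   6.  10.]
scene square_large 0.83 [668. 123.  10.]
scene round_large 0.6 [487. 112.  10.]
side square_stand 0.58 [ 472. -285.   10.]
side round_stand 0.74 [442. 323.  10.]
side square_large 0.65 [654. 130.  10.]
side square_large 0.62 [481. -75.  10.]
side round_large 0.77 [476. 121.  10.]
```

Request:
{"name": "carry_out", "arguments": {"steps": [[0.006,-0.002,0.05,0,0,0,1],[0,0,0.05,0,0,0,1],[0,0,0,0,0,0,1],[0,0,0,0,0,0,1]]}}

```text
clock: 4.9
tcp_pos: [660.0, 124.0, 98.3]
eef_rot: [-3.076, -0.638, 0.005]
ft_force: [0.3, 0.1, 0.7]
gripper_width: 0.998
grip_force: 0.0
```

```bash
cat > near.py <<'E'
# near view: bore rim by Hough + mask-based, tool-frame offset to go
import sys
from look import *
name,t,ztop=sys.argv[1],sys.argv[2],float(sys.argv[3])
c,s=look(name,[t]);im=cv2.imread(f"pics/{name}.png")
Rt=R.from_rotvec(s["eef_rot"]).as_matrix()
g=cv2.medianBlur(cv2.cvtColor(im,cv2.COLOR_BGR2GRAY),3)
u=proj(c,[*s["tcp_pos"][:2],ztop]);print("axis px",u.round())
f=c["intrinsics"][0,0];Rc=cv2.Rodrigues(np.array(c["rvec"]))[0]
dep=(Rc@np.array([*s["tcp_pos"][:2],ztop])+np.ravel(c["tvec"]))[2]
for nm,r in(("bore",14),("socket",21)):
    rp=f*r/dep
    h=cv2.HoughCircles(g,cv2.HOUGH_GRADIENT,1.5,30,param1=100,param2=18,minRadius=int(rp*.85),maxRadius=int(rp*1.15)+1)
    if h is None:continue
    h=sorted(h[0],key=lambda a:np.hypot(*(a[:2]-u)))[:2]
    for a in h:
        p=onz(c,a[:2],ztop);print(nm,a.round(1),round(rp,1),p.round(1),"tool d",(Rt.T@(p-s["tcp_pos"])).round(1))
E
python3 near.py n1 square_large 32
```

```text
tcp [660.  124.   98.3] [-3.076 -0.638  0.005] 4.9
square_large 0.86 [212. 133.  97.  97.] z0 [661. 125.   0.]
axis px [262. 193.]
bore [263.2 180.8  19.1] 17.1 [669.9 126.9  32. ] tool d [10.5  1.3 66.3]
bore [378.8 273.8  15.8] 17.1 [632.8  -1.4  32. ] tool d [-74.6 104.2  66.4]
socket [261.8 191.2  24. ] 25.7 [661.3 124.5  32. ] tool d [ 1.6  0.1 66.3]
socket [225.8 113.2  27.4] 25.7 [707.  174.2  32. ] tool d [ 63.4 -27.4  66.1]
```

View pics/n1.png

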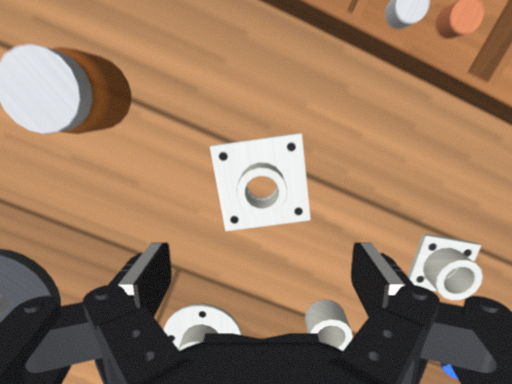

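```bash
python3 - <<'E'
from rig import cams,state
from h import *
c=cams.get_calibration("wrist");s=state();Rt=R.from_rotvec(s["eef_rot"]).as_matrix()
for px,z in(((262,183),6),((262,186.5),32)):
    p=onz(c,px,z);print(p.round(1),(Rt.T@(p-s["tcp_pos"])).round(1))
print([proj(c,s["tcp_pos"]+Rt@np.array([0,y,z])).round() for y,z in((57,0),(-57,0),(42,0),(-42,0),(42,-13))])
E
```

```text
[665.  124.3   6. ] [ 0.7  0.4 96.5]
[668.2 125.9  32. ] [ 4.5  0.3 70.5]
[array([355., 224.]), array([168., 224.]), array([331., 224.]), array([193., 224.]), array([336., 233.])]
```

```bash
python3 - <<'E'
from rig import cams,state
from h import *
for i in range(6):
    s=state();c=cams.get_calibration("wrist");Rc=cv2.Rodrigues(np.array(c["rvec"]))[0]
    Rt=R.from_rotvec(s["eef_rot"]).as_matrix()
    print(s["clock"],s["tcp_pos"].round(1),s["eef_rot"].round(3),s["q"].round(4),(-Rc.T@c["tvec"]).round(1),(Rt.T@(-Rc.T@c["tvec"]-s["tcp_pos"])).round(1),(Rt.T@Rc.T)[0].round(4))
    cams.camera("wrist")
E
```

```text
5.0 [663.6 124.3 102.5] [3.076 0.638 0.008] [ 0.1208  0.4944  1.5805 -0.      1.0614  1.2827] [727.5 152.9 276.7] [  70.9   -0.5 -173.8] [ 0.001  -0.9602 -0.2793]
5.05 [664.1 124.4 103.2] [3.076 0.638 0.01 ] [0.1207 0.4937 1.5801 0.     1.0612 1.2827] [727.8 152.9 277.4] [  70.9   -0.6 -173.8] [ 0.0011 -0.9602 -0.2793]
5.1 [664.  124.4 103.3] [3.076 0.638 0.01 ] [0.1207 0.4934 1.5804 0.     1.0612 1.2827] [727.7 152.9 277.5] [  70.9   -0.5 -173.8] [ 0.001  -0.9602 -0.2793]
5.15 [663.7 124.3 103. ] [3.076 0.638 0.009] [0.1206 0.4935 1.5809 0.     1.0611 1.2827] [727.5 152.8 277.1] [  70.9   -0.6 -173.8] [ 0.001  -0.9602 -0.2793]
5.2 [663.2 124.2 102.4] [3.076 0.638 0.008] [ 0.1206  0.4939  1.5816 -0.      1.0611  1.2827] [727.2 152.8 276.6] [  70.9   -0.6 -173.8] [ 0.001  -0.9602 -0.2792]
5.25 [662.7 124.1 101.8] [3.076 0.638 0.006] [ 0.1206  0.4943  1.5822 -0.      1.061   1.2827] [726.8 152.8 275.9] [  70.9   -0.6 -173.8] [ 0.001  -0.9602 -0.2793]
```

Request:
{"name": "carry_out", "arguments": {"steps": [[0,0,0,0,0,0,1],[0,0,0,0,0,0,1],[0,0,0,0,0,0,1],[0,0,0,0,0,0,1],[0,0,0,0,0,0,1]]}}

```text
clock: 5.8
tcp_pos: [661.0, 124.0, 99.1]
eef_rot: [-3.076, -0.638, 0.0]
ft_force: [-0.0, -0.6, 0.8]
gripper_width: 1.002
grip_force: 0.0
```

```bash
cat > m.py <<'E'
# mask/threshold based: bright blobs near centre -> plate centroid & bore
import sys
from look import *
name,t,zb=sys.argv[1],sys.argv[2],float(sys.argv[3])
c,s=look(name,[]);Rt=R.from_rotvec(s["eef_rot"]).as_matrix();im=cv2.imread(f"pics/{name}.png")
def rep(n,px,z):
    p=onz(c,px,z);print(n,np.round(px,1),p.round(1),"tool",(Rt.T@(p-s["tcp_pos"])).round(1))
for d in cams.masks_of("wrist",t)[:2]:
    m=d["mask"].astype(np.uint8);k=cv2.findContours(m,0,1)[0];k=max(k,key=cv2.contourArea)
    h=cv2.convexHull(k);M=cv2.moments(h);b=cv2.minAreaRect(k);(e,r)=cv2.minEnclosingCircle(k)
    print(round(d["p"],2));rep("hull",(M["m10"]/M["m00"],M["m01"]/M["m00"]),zb+6);rep("rect",b[0],zb+6);print(b[1:])
E
python3 m.py n2 square_large 0;python3 near.py n3 square_large 32
```

```text
tcp [661.  124.   99.1] [-3.076 -0.638  0.   ] 5.8
0.64
hull [327.6 324. ] [550.8   0.9   6. ] tool [-150.    69.1   93.2]
rect [329.4 323.6] [ 5.52e+02 -5.00e-01  6.00e+00] tool [-149.5   70.9   93.2]
((53.65454864501953, 39.44828796386719), 37.56859588623047)
0.57
hull [260.2 182.3] [662.6 126.    6. ] tool [ 2.3 -1.2 93.1]
rect [260.3 182.6] [662.4 125.8   6. ] tool [ 2.  -1.1 93.1]
((86.8667221069336, 91.2265396118164), 81.57302856445312)
tcp [661.  124.   99.1] [-3.076 -0.638  0.   ] 5.9
square_large 0.56 [212. 134.  98.  96.] z0 [661. 125.   0.]
axis px [262. 193.]
bore [260.2 194.2  17.3] 17.1 [659.5 124.5  32. ] tool d [-1.2 -1.1 67.1]
bore [183.8 330.8  19.1] 17.1 [506.5 137.3  32. ] tool d [-136.5  -73.6   67.2]
socket [260.2 198.8  29.1] 25.6 [656. 123.  32.] tool d [-5.  -1.1 67.1]
socket [222.8 311.2  22.4] 25.6 [541.8 111.4  32. ] tool d [-114.4  -35.8   67.2]
```

The near view shows the square_large socket rim at about (260,192), almost on the tool axis. The arm was still swinging in n1 and has now settled. Descending.

Request:
{"name": "carry_out", "arguments": {"steps": [[0.001,-0.001,0.025,0,0,0,1],[0,0,0.025,0,0,0,1],[0,0,0.018,0,0,0,1],[0,0,0.01,0,0,0,1],[0,0,0.005,0,0,0,1]], "grip_force": 50}}

```text
clock: 6.5
tcp_pos: [660.8, 125.2, 14.9]
eef_rot: [-3.076, -0.638, 0.003]
ft_force: [-0.8, -0.4, 0.4]
gripper_width: 0.996
grip_force: 0.0
```

Request:
{"name": "carry_out", "arguments": {"steps": [[0,0,0.003,0,0,0,1],[0,0,0.002,0,0,0,1],[0,0,0,0,0,0,1],[0,0,0,0,0,0,1]]}}

```text
clock: 6.9
tcp_pos: [662.4, 125.4, 12.2]
eef_rot: [3.076, 0.638, 0.002]
ft_force: [-0.6, -0.3, -0.6]
gripper_width: 0.997
grip_force: 0.0
```

Request:
{"name": "carry_out", "arguments": {"steps": [[0,0,0.003,0,0,0,0.7],[0,0,0,0,0,0,0.5],[0,0,0,0,0,0,0.3],[0,0,0,0,0,0,0.2],[0,0,0,0,0,0,0.2]]}}

```text
clock: 7.4
tcp_pos: [661.7, 125.3, 8.3]
eef_rot: [-3.076, -0.638, -0.0]
ft_force: [0.2, 0.7, 0.4]
gripper_width: 0.2
grip_force: 0.0
```

Request:
{"name": "carry_out", "arguments": {"steps": [[0,0,0,0,0,0,0.2],[0,0,0,0,0,0,0.2],[0,0,-0.003,0,0,0,0.2],[0,0,-0.006,0,0,0,0.2],[0,0,-0.01,0,0,0,0.2]]}}

```text
clock: 7.9
tcp_pos: [661.0, 125.2, 27.3]
eef_rot: [-3.076, -0.638, 0.002]
ft_force: [-0.2, 0.1, -1.1]
gripper_width: 0.203
grip_force: 0.0
```

```bash
python3 look.py g1 square_large
```

```text
tcp [661.  125.2  27.3] [-3.076e+00 -6.380e-01  2.000e-03] 7.9
square_large 0.66 [193. 146. 134. 122.] z0 [667. 127.   0.]
```

View pics/g1.png

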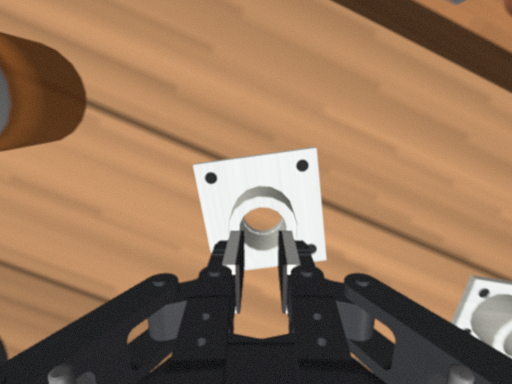

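```bash
python3 - <<'E'
from rig import cams,state
from h import *
c=cams.get_calibration("wrist");s=state();Rt=R.from_rotvec(s["eef_rot"]).as_matrix()
print(s["tcp_pos"],s["gripper_width"])
for x in(-11,0,11):
  for z in(0,-5,-19): print(x,z,proj(c,s["tcp_pos"]+Rt@np.array([x,0,z])).round())
for px,z in(((263,213),32),((262,211),6)):
    p=onz(c,px,z);print(p.round(1),(Rt.T@(p-s["tcp_pos"])).round(1))
for n in("scene","side"):
    cv2.imwrite(f"pics/{n}1.png",cams.camera(n))
    print(n,proj(cams.get_calibration(n),s["tcp_pos"]),proj(cams.get_calibration(n),[662,125,32]))
a=cv2.imread("pics/scene1.png");b=cv2.imread("pics/side1.png")
u=lambda i,x,y:cv2.resize(i[y-50:y+50,x-50:x+50],(400,400),interpolation=2)
pa=proj(cams.get_calibration("scene"),[662,125,32]).astype(int);pb=proj(cams.get_calibration("side"),[662,125,32]).astype(int)
cv2.imwrite("pics/g2.png",np.hstack([u(a,*pa),u(b,*pb)]))
E
```

```text
[663.62383658 125.56249747  29.79622264] 0.19955365176336748
-11 0 [262. 241.]
-11 -5 [262. 244.]
-11 -19 [262. 255.]
0 0 [262. 224.]
0 -5 [262. 227.]
0 -19 [262. 237.]
11 0 [262. 207.]
11 -5 [262. 210.]
11 -19 [262. 218.]
[671.2 128.1  32. ] [ 7.9  0.7 -2.2]
[663.7 125.3   6. ] [-0.2  0.2 23.8]
scene [322.39416501 199.3194102 ] [322.09520921 198.43066392]
side [202.78040034 222.69275861] [203.34336637 222.14694253]
```

View pics/g2.png

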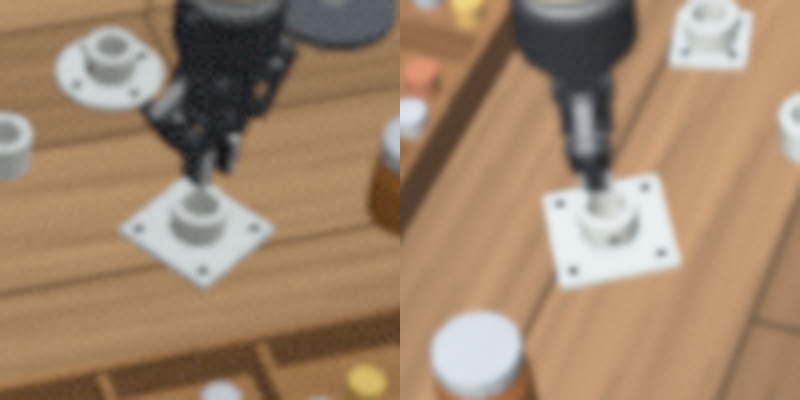

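```bash
python3 - <<'E'
from rig import cams,state
from h import *
s=state();Rt=R.from_rotvec(s["eef_rot"]).as_matrix();print(s["tcp_pos"],s["q"].round(3))
x,e=tri([ray(cams.get_calibration("scene"),(323.2,193)),ray(cams.get_calibration("side"),(202.2,218.7))])
print("tip",x,e,"in tool",Rt.T@(x-s["tcp_pos"]))
x,e=tri([ray(cams.get_calibration("scene"),(199/4-50+322,204/4-50+198)),ray(cams.get_calibration("side"),(207/4-50+203,212/4-50+222))])
print("rim",x,e)
c=cams.get_calibration("wrist")
p=Rt.T@(np.array(x)-s["tcp_pos"]);print(p)
for z in(0,-10,-20,-30,-40):print(z,proj(c,s["tcp_pos"]+Rt@np.array([11,8.5,z])).round(),proj(c,s["tcp_pos"]+Rt@np.array([-11,8.5,z])).round())
E
python3 - <<'E'
import cv2,numpy as np
i=cv2.imread("pics/g1.png")[130:290,160:360]
cv2.imwrite("pics/g3.png",cv2.resize(i,(800,600)))
E
```

```text
[662.48454815 125.39756589  28.38415305] [0.123 0.586 1.609 0.    0.944 1.285]
tip [660.90642208 128.09469285  51.33775575] 1.3755248574810044 in tool [ -0.33275716  -3.08964608 -22.95596246]
rim [657.41803473 126.84918448  24.2356524 ] 0.5888464577542782
[-4.07996679 -3.34806615  4.13897771]
0 [276. 207.] [276. 240.]
-10 [277. 213.] [276. 248.]
-20 [278. 219.] [277. 256.]
-30 [279. 226.] [278. 265.]
-40 [280. 234.] [279. 275.]
```

View pics/g3.png

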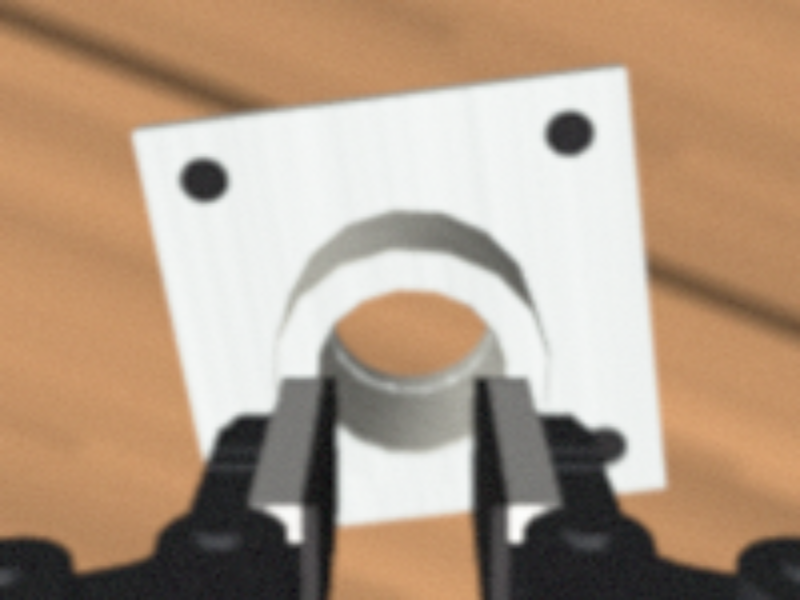

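The enlarged view shows the rim centred on the tool axis at about (263,227). The fingertips end at row 231 with a 36 px gap, so they sit roughly 25–37 mm farther back than the stated TCP and closed above the socket. I'll open partway and feel downward with the force reading to find the true tip height.

Request:
{"name": "carry_out", "arguments": {"steps": [[0,0,-0.006,0,0,0,0.65],[0,0,0,0,0,0,0.65],[0,0,0,0,0,0,0.65],[0,0,0,0,0,0,0.65],[0,0,0,0,0,0,0.65]]}}

```text
clock: 8.6
tcp_pos: [661.4, 125.3, 33.0]
eef_rot: [-3.076, -0.638, 0.001]
ft_force: [0.0, 0.8, -0.1]
gripper_width: 0.646
grip_force: 0.0
```

Request:
{"name": "carry_out", "arguments": {"steps": [[0,0,0.01,0,0,0,0.65],[0,0,0.01,0,0,0,0.65],[0,0,0.005,0,0,0,0.65],[0,0,0,0,0,0,0.65],[0,0,0,0,0,0,0.65]]}}

```text
clock: 9.1
tcp_pos: [661.3, 125.3, 7.6]
eef_rot: [-3.076, -0.638, 0.002]
ft_force: [0.7, 0.3, 0.8]
gripper_width: 0.654
grip_force: 0.0
```

Request:
{"name": "carry_out", "arguments": {"steps": [[0,0,0.003,0,0,0,0.65],[0,0,0,0,0,0,0.65],[0,0,0.003,0,0,0,0.65],[0,0,0,0,0,0,0.65],[0,0,0,0,0,0,0.65]]}}

```text
clock: 9.6
tcp_pos: [661.5, 125.3, 2.2]
eef_rot: [-3.076, -0.638, 0.0]
ft_force: [0.5, 0.1, 0.4]
gripper_width: 0.648
grip_force: 0.0
```

```bash
python3 look.py g4 square_large;python3 - <<'E'
import cv2,numpy as np
from rig import cams
i=cv2.imread("pics/g4.png")[150:360,100:420]
j=cams.camera("side")[160:280,130:280]
cv2.imwrite("pics/g5.png",np.hstack([cv2.resize(i,(400,400)),cv2.resize(j,(400,400))]))
E
```

```text
tcp [661.5 125.3   2.2] [-3.076 -0.638  0.   ] 9.6
square_large 0.78 [184. 153. 151. 142.] z0 [662. 127.   0.]
```

View pics/g5.png

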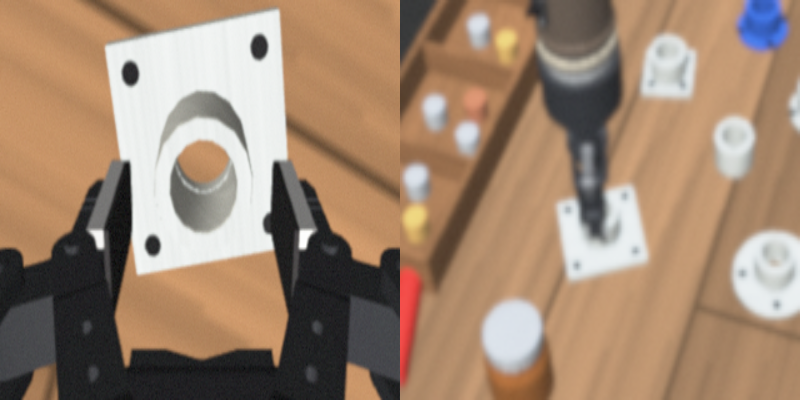

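At TCP z = 2 the tips are still visibly above the plate, with no contact force. I'll keep feeling downward.

Request:
{"name": "carry_out", "arguments": {"steps": [[0,0,0.003,0,0,0,0.65],[0,0,0.003,0,0,0,0.65],[0,0,0.002,0,0,0,0.65],[0,0,0,0,0,0,0.65]]}}

```text
clock: 10.15
tcp_pos: [661.0, 125.2, -6.4]
eef_rot: [-3.076, -0.638, 0.002]
ft_force: [-0.5, 0.1, 0.7]
gripper_width: 0.648
grip_force: 0.0
```

Request:
{"name": "carry_out", "arguments": {"steps": [[0,0,0.002,0,0,0,0.65],[0,0,0.002,0,0,0,0.65],[0,0,0.001,0,0,0,0.65],[0,0,0,0,0,0,0.65]]}}

```text
clock: 10.55
tcp_pos: [661.4, 125.3, -11.0]
eef_rot: [-3.076, -0.638, 0.001]
ft_force: [0.7, -0.5, -0.1]
gripper_width: 0.645
grip_force: 0.0
```

Request:
{"name": "carry_out", "arguments": {"steps": [[0,0,0.002,0,0,0,0.65],[0,0,0.002,0,0,0,0.65],[0,0,0,0,0,0,0.65]]}}

```text
clock: 10.85
tcp_pos: [661.3, 125.2, -15.2]
eef_rot: [-3.076, -0.638, 0.001]
ft_force: [0.0, -0.1, 0.9]
gripper_width: 0.647
grip_force: 0.0
```

Request:
{"name": "carry_out", "arguments": {"steps": [[0,0,0.002,0,0,0,0.65],[0,0,0.001,0,0,0,0.65],[0,0,0,0,0,0,0.65]]}}

```text
clock: 11.15
tcp_pos: [661.4, 125.3, -18.0]
eef_rot: [-3.076, -0.638, 0.001]
ft_force: [-0.2, 0.8, -0.8]
gripper_width: 0.651
grip_force: 0.0
```

```bash
python3 look.py g6 square_large;python3 - <<'E'
import cv2,numpy as np
from rig import cams
i=cv2.imread("pics/g6.png")[150:360,100:420]
j=cams.camera("side")[180:260,155:255]
cv2.imwrite("pics/g7.png",np.hstack([cv2.resize(i,(400,400)),cv2.resize(j,(400,400))]))
E
```

```text
tcp [661.4 125.3 -18. ] [-3.076e+00 -6.380e-01  1.000e-03] 11.15
square_large 0.61 [176. 159. 161. 156.] z0 [663. 127.   0.]
```

View pics/g7.png

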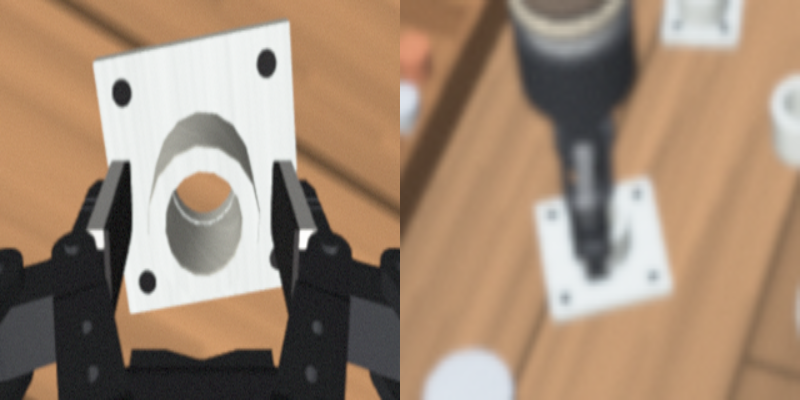

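The tips now flank the socket. It is centred between them in y, with the rim centre near crop (205,205), which is image pixel (264,258). I'll check x centring against the pad position in that view.

```bash
python3 - <<'E'
from rig import cams,state
from h import *
c=cams.get_calibration("wrist");s=state();Rt=R.from_rotvec(s["eef_rot"]).as_matrix();P=lambda x,y,z:proj(c,s["tcp_pos"]+Rt@np.array([x,y,z])).round(1)
print("rim z32 nominal",P(0,0,-18-32),"rim left/right",P(0,21,-50),P(0,-21,-50))
for z in(-25,-30,-35,-40):print(z,"tipfront",P(11,.65*42.5,z),"tipback",P(-11,.65*42.5,z))
# finger front tip inner edge observed
print("obs inner tip", 100+130*.8,150+160*.525,100+275*.8)
E
```

```text
rim z32 nominal [262.1 265.8] rim left/right [308.4 265.9] [215.8 265.8]
-25 tipfront [315.  222.6] tipback [312.9 260.4]
-30 tipfront [316.6 226.3] tipback [314.4 265.1]
-35 tipfront [318.4 230.2] tipback [316.  270.1]
-40 tipfront [320.3 234.4] tipback [317.8 275.4]
obs inner tip 204.0 234.0 320.0
```

The camera pose agrees with the nominal rim, so the fingertips really do end about 38 mm short of the reported TCP. A grasp at TCP z ≈ -26 puts the tips about 12 mm above the bench.

Request:
{"name": "carry_out", "arguments": {"steps": [[0.001,0,0.003,0,0,0,0.65],[0,0,0.003,0,0,0,0.65],[0,0,0.002,0,0,0,0.65],[0,0,0,0,0,0,0.65],[0,0,0,0,0,0,0.65]]}}

```text
clock: 11.8
tcp_pos: [662.4, 125.7, -26.0]
eef_rot: [-3.076, -0.638, 0.001]
ft_force: [-0.6, -0.4, -0.2]
gripper_width: 0.648
grip_force: 0.0
```

Request:
{"name": "carry_out", "arguments": {"steps": [[0,0,0,0,0,0,0.5],[0,0,0,0,0,0,0.3],[0,0,0,0,0,0,0.2],[0,0,0,0,0,0,0.2],[0,0,0,0,0,0,0.2]], "grip_force": 50}}

```text
clock: 12.3
tcp_pos: [663.1, 125.7, -25.2]
eef_rot: [3.076, 0.638, 0.002]
ft_force: [0.0, -0.8, 2.6]
gripper_width: 0.474
grip_force: 51.0
```

Request:
{"name": "carry_out", "arguments": {"steps": [[0,0,-0.005,0,0,0,0.2],[0,0,-0.015,0,0,0,0.2],[0,0,-0.025,0,0,0,0.2],[0,0,-0.03,0,0,0,0.2],[0,0,-0.025,0,0,0,0.2]], "grip_force": 60}}

```text
clock: 12.8
tcp_pos: [662.4, 125.9, 76.0]
eef_rot: [-3.076, -0.637, -0.0]
ft_force: [0.4, -0.5, -1.7]
gripper_width: 0.472
grip_force: 60.9
```

Request:
{"name": "carry_out", "arguments": {"steps": [[-0.01,0.007,-0.01,0,0,0,0.2],[-0.02,0.015,0,0,0,0,0.2],[-0.033,0.0236,0,0,0,0,0.2],[-0.035,0.025,0,0,0,0,0.2],[-0.035,0.025,0,0,0,0,0.2]]}}

```text
clock: 13.3
tcp_pos: [575.8, -16.3, 83.5]
eef_rot: [-3.076, -0.639, 0.004]
ft_force: [0.8, -0.9, -2.4]
gripper_width: 0.472
grip_force: 60.9
```

Request:
{"name": "carry_out", "arguments": {"steps": [[-0.035,0.025,0,0,0,0,0.2],[-0.035,0.025,0,0,0,0,0.2],[-0.035,0.025,0,0,0,0,0.2],[-0.035,0.025,0,0,0,0,0.2],[-0.035,0.025,0,0,0,0,0.2]]}}

```text
clock: 13.8
tcp_pos: [464.9, -200.2, 83.7]
eef_rot: [-3.075, -0.637, 0.002]
ft_force: [0.7, -0.7, -2.5]
gripper_width: 0.469
grip_force: 60.9
```

Request:
{"name": "carry_out", "arguments": {"steps": [[-0.035,0.025,0,0,0,0,0.2],[-0.035,0.025,0,0,0,0,0.2],[-0.03,0.022,0,0,0,0,0.2],[-0.02,0.014,0,0,0,0,0.2],[-0.01,0.007,0,0,0,0,0.2]]}}

```text
clock: 14.3
tcp_pos: [382.8, -337.4, 83.8]
eef_rot: [-3.076, -0.633, 0.002]
ft_force: [0.8, -0.2, -2.7]
gripper_width: 0.471
grip_force: 60.9
```

Request:
{"name": "carry_out", "arguments": {"steps": [[0,0,0,0,0,0,0.2],[0,0,0,0,0,0,0.2],[0,0,0,0,0,0,0.2],[0,0,0,0,0,0,0.2],[0,0,0,0,0,0,0.2]]}}

```text
clock: 14.8
tcp_pos: [385.8, -335.3, 84.2]
eef_rot: [-3.075, -0.64, -0.0]
ft_force: [0.5, 0.7, -2.3]
gripper_width: 0.473
grip_force: 60.9
```

```bash
python3 m.py h1 square_stand 6
```

```text
tcp [ 385.8 -335.3   84.2] [-3.075 -0.64  -0.   ] 14.8
0.91
hull [255.4  66.8] [ 472.8 -292.1   12. ] tool [97.  -4.9 72.2]
rect [253.8  61.6] [ 475.7 -289.6   12. ] tool [100.6  -6.1  72.2]
((137.67100524902344, 139.80975341796875), 31.82744598388672)
```

View pics/h1.png

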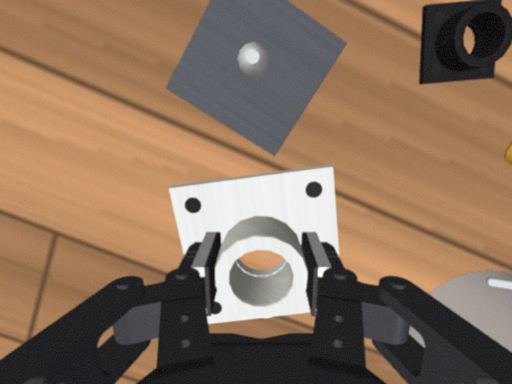

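The held flange is level, with its rim at (262,268). The spigot tip is at (253,57), and the base corners are at (167,88), (275,154) and (346,42).

```bash
python3 - <<'E'
from rig import cams,state
from h import *
c=cams.get_calibration("wrist");s=state();Rt=R.from_rotvec(s["eef_rot"]).as_matrix()
T=lambda p:(Rt.T@(p-s["tcp_pos"])).round(1)
print("tip",T(onz(c,(253,57),58)),"base mid",T(onz(c,(256.5,65),12)),T((onz(c,(167,88),12)+onz(c,(346,42),12))/2),onz(c,(253,57),58))
o=s["tcp_pos"][2]
print("plate corners of held", [T(onz(c,p,o+25.5+6)) for p in((169,188),(332,167))], "rim l/r/top", [T(onz(c,p,o+57.5)) for p in((214,262),(310,262),(262,238),(262,245),(262,305))])
E
```

```text
tip [97.7 -5.5 26.3] base mid [98.3 -4.  72.3] [98.1 -5.3 72.3] [ 473.09673505 -291.69503556   58.        ]
plate corners of held [array([ 31.4, -45. , -31.5]), array([ 41.8,  33. , -31.5])] rim l/r/top [array([  6.1, -20.4, -57.5]), array([  6.1,  20.3, -57.5]), array([ 17.2,  -0.1, -57.5]), array([ 14. ,  -0.1, -57.5]), array([-15.2,  -0. , -57.5])]
```

Request:
{"name": "carry_out", "arguments": {"steps": [[0.015,-0.001,0,0,0,0,0.2],[0.03,-0.0015,0,0,0,0,0.2],[0.03,-0.0015,0,0,0,0,0.2],[0.017,-0.001,0,0,0,0,0.2],[0.007,0,0,0,0,0,0.2]]}}

```text
clock: 15.4
tcp_pos: [476.0, -291.2, 84.3]
eef_rot: [3.075, 0.641, 0.001]
ft_force: [0.6, 0.4, -2.7]
gripper_width: 0.474
grip_force: 60.9
```

Request:
{"name": "carry_out", "arguments": {"steps": [[0,0,0,0,0,0,0.2],[0,0,0,0,0,0,0.2],[0,0,0,0,0,0,0.2],[0,0,0,0,0,0,0.2],[0,0,0,0,0,0,0.2]]}}

```text
clock: 15.9
tcp_pos: [473.5, -292.6, 84.3]
eef_rot: [-3.076, -0.636, 0.0]
ft_force: [0.9, -0.5, -2.1]
gripper_width: 0.47
grip_force: 60.9
```

Request:
{"name": "carry_out", "arguments": {"steps": [[0,0,0.015,0,0,0,0.2],[0,0,0.015,0,0,0,0.2],[0,0,0.01,0,0,0,0.2],[0,0,0.01,0,0,0,0.2],[0,0,0.005,0,0,0,0.2]]}}

```text
clock: 16.4
tcp_pos: [473.1, -291.4, 27.3]
eef_rot: [-3.074, -0.637, 0.003]
ft_force: [-0.0, 0.3, -3.5]
gripper_width: 0.475
grip_force: 60.9
```

Request:
{"name": "carry_out", "arguments": {"steps": [[0,0,0.01,0,0,0,0.2],[0,0,0.01,0,0,0,0.2],[0,0,0.007,0,0,0,0.2],[0,0,0.005,0,0,0,0.2],[0,0,0.002,0,0,0,0.2]]}}

```text
clock: 16.9
tcp_pos: [473.8, -292.0, -5.4]
eef_rot: [-3.076, -0.638, 0.001]
ft_force: [-0.3, -0.8, -2.1]
gripper_width: 0.471
grip_force: 60.9
```

Request:
{"name": "carry_out", "arguments": {"steps": [[0,0,0.002,0,0,0,0.2],[0,0,0.002,0,0,0,0.2],[0,0,0.001,0,0,0,0.2],[0,0,0,0,0,0,0.2],[0,0,0,0,0,0,0.2]]}}

```text
clock: 17.4
tcp_pos: [474.2, -292.3, -9.6]
eef_rot: [3.076, 0.638, 0.0]
ft_force: [0.6, -0.2, -2.4]
gripper_width: 0.47
grip_force: 60.9
```

Request:
{"name": "carry_out", "arguments": {"steps": [[0,0,0.002,0,0,0,0.2],[0,0,0.001,0,0,0,0.2],[0,0,0,0,0,0,0.2],[0,0,0,0,0,0,0.2]]}}

```text
clock: 17.8
tcp_pos: [474.1, -292.2, -12.8]
eef_rot: [-3.076, -0.638, 0.0]
ft_force: [0.2, 0.3, -1.9]
gripper_width: 0.473
grip_force: 60.9
```

Request:
{"name": "carry_out", "arguments": {"steps": [[0,0,0.001,0,0,0,0.2],[0,0,0.001,0,0,0,0.2],[0,0,0,0,0,0,0.2],[0,0,0,0,0,0,0.2]]}}

```text
clock: 18.2
tcp_pos: [474.2, -292.3, -13.2]
eef_rot: [-3.076, -0.638, 0.001]
ft_force: [-2.9, 2.7, 7.7]
gripper_width: 0.471
grip_force: 61.9
```

Contact at TCP z = -13.2, as expected for a seated flange. I'll release it and go for square_small.

Request:
{"name": "carry_out", "arguments": {"steps": [[0,0,0,0,0,0,0.55],[0,0,0,0,0,0,0.65],[0,0,0,0,0,0,0.65],[0,0,-0.01,0,0,0,0.65],[0,0,-0.03,0,0,0,0.65]]}}

```text
clock: 18.7
tcp_pos: [471.5, -290.3, 23.1]
eef_rot: [-3.071, -0.636, 0.008]
ft_force: [-0.1, -0.5, -0.4]
gripper_width: 0.65
grip_force: 0.0
```

Request:
{"name": "carry_out", "arguments": {"steps": [[0,0,-0.04,0,0,0,0.8],[0.02,-0.01,-0.03,0,0,0,0.8],[0.04,-0.02,0,0,0,0,0.8],[0.043,-0.022,0,0,0,0,0.8],[0.043,-0.022,0,0,0,0,0.8]]}}

```text
clock: 19.2
tcp_pos: [580.1, -165.5, 96.8]
eef_rot: [3.075, 0.636, 0.003]
ft_force: [0.1, -0.1, -0.1]
gripper_width: 0.796
grip_force: 0.0
```

Request:
{"name": "carry_out", "arguments": {"steps": [[0.043,-0.022,0,0,0,0,0.8],[0.035,-0.018,0,0,0,0,0.8],[0.02,-0.01,0,0,0,0,0.8],[0.008,-0.004,0,0,0,0,0.8],[0,0,0,0,0,0,0.8]]}}

```text
clock: 19.7
tcp_pos: [654.9, -73.8, 95.5]
eef_rot: [3.075, 0.64, 0.0]
ft_force: [-0.2, 0.2, -0.9]
gripper_width: 0.8
grip_force: 0.0
```

Request:
{"name": "carry_out", "arguments": {"steps": [[0,0,0,0,0,0,0.65],[0,0,0,0,0,0,0.65],[0,0,0,0,0,0,0.65],[0,0,0,0,0,0,0.65]]}}

```text
clock: 20.1
tcp_pos: [654.0, -75.6, 95.4]
eef_rot: [-3.077, -0.636, 0.0]
ft_force: [0.2, 0.1, 1.1]
gripper_width: 0.65
grip_force: 0.0
```

```bash
python3 m.py s1 square_small 0; python3 near.py s2 square_small 32|tail -5; python3 - <<'E'
from rig import cams
from h import *
# check seated square_large height: rim centre in scene & side
for n in("scene","side"):
    cams.camera(n)
    for d in cams.masks_of(n,"square_large")[:3]:
        ys,xs=np.nonzero(d["mask"]);print(n,round(d["p"],2),np.round(d["box"]),onz(cams.get_calibration(n),(xs.mean(),ys.mean()),25).round())
E
```

```text
tcp [654.  -75.6  95.4] [-3.077 -0.636  0.   ] 20.1
0.7
hull [258.4 181.8] [656.3 -71.5   6. ] tool [ 3.7 -2.8 89.4]
rect [258.3 182.5] [655.7 -71.7   6. ] tool [ 3.  -2.9 89.4]
((64.93831634521484, 64.25294494628906), 9.865806579589844)
axis px [262. 194.]
bore [258.8 180.8  19.1] 17.3 [663.6 -68.6  32. ] tool d [11.2 -2.3 63.3]
bore [302.2 285.8  19.1] 17.3 [ 590.8 -142.    32. ] tool d [-84.7  36.2  63.3]
socket [258.8 189.8  25.8] 26.0 [656.8 -71.6  32. ] tool d [ 3.8 -2.3 63.3]
socket [305.2 293.2  27.4] 26.0 [ 585.  -147.8   32. ] tool d [-92.4  39.2  63.3]
scene 0.77 [152. 174.  35.  20.] [ 487. -293.   25.]
side 0.8 [293. 135.  26.  23.] [ 470. -277.   25.]
```

Request:
{"name": "carry_out", "arguments": {"steps": [[0.003,-0.0025,0.015,0,0,0,0.65],[0,0,0.03,0,0,0,0.65],[0,0,0.03,0,0,0,0.65],[0,0,0.02,0,0,0,0.65],[0,0,0.01,0,0,0,0.65]]}}

```text
clock: 21.0
tcp_pos: [653.4, -70.2, -13.7]
eef_rot: [-3.074, -0.638, 0.008]
ft_force: [-0.3, -0.3, 0.8]
gripper_width: 0.653
grip_force: 0.0
```

Request:
{"name": "carry_out", "arguments": {"steps": [[0,0,0.008,0,0,0,0.65],[0,0,0.005,0,0,0,0.65],[0,0,0.003,0,0,0,0.65],[0,0,0,0,0,0,0.65],[0,0,0,0,0,0,0.65]]}}

```text
clock: 21.5
tcp_pos: [657.1, -71.3, -24.8]
eef_rot: [3.076, 0.637, 0.002]
ft_force: [0.0, 0.3, -0.6]
gripper_width: 0.651
grip_force: 0.0
```

Request:
{"name": "carry_out", "arguments": {"steps": [[0,0,0,0,0,0,0.5],[0,0,0,0,0,0,0.3],[0,0,0,0,0,0,0.2],[0,0,0,0,0,0,0.2],[0,0,0,0,0,0,0.2]], "grip_force": 60}}

```text
clock: 22.0
tcp_pos: [657.5, -71.4, -24.3]
eef_rot: [3.075, 0.638, 0.003]
ft_force: [-1.3, 0.6, 6.2]
gripper_width: 0.468
grip_force: 61.2
```

Request:
{"name": "carry_out", "arguments": {"steps": [[0,0,-0.005,0,0,0,0.2],[0,0,-0.02,0,0,0,0.2],[0,0,-0.035,0,0,0,0.2],[0,0,-0.035,0,0,0,0.2],[0,0,-0.03,0,0,0,0.2]]}}

```text
clock: 22.5
tcp_pos: [655.5, -70.9, 99.9]
eef_rot: [-3.076, -0.637, 0.002]
ft_force: [0.5, 0.6, -2.3]
gripper_width: 0.476
grip_force: 60.9
```

Request:
{"name": "carry_out", "arguments": {"steps": [[-0.02,0.01,-0.01,0,0,0,0.2],[-0.04,0.02,0,0,0,0,0.2],[-0.04,0.02,0,0,0,0,0.2],[-0.04,0.02,0,0,0,0,0.2],[-0.04,0.02,0,0,0,0,0.2]]}}

```text
clock: 23.0
tcp_pos: [524.7, -225.6, 108.4]
eef_rot: [-3.075, -0.638, 0.002]
ft_force: [0.2, -0.2, -2.2]
gripper_width: 0.467
grip_force: 60.9
```

Request:
{"name": "carry_out", "arguments": {"steps": [[-0.035,0.018,0,0,0,0,0.2],[-0.023,0.012,0,0,0,0,0.2],[-0.013,0.007,0,0,0,0,0.2],[-0.005,0.0025,0,0,0,0,0.2],[0,0,0,0,0,0,0.2]]}}

```text
clock: 23.5
tcp_pos: [472.7, -291.4, 108.9]
eef_rot: [-3.076, -0.636, 0.0]
ft_force: [0.5, 0.4, -2.5]
gripper_width: 0.474
grip_force: 60.9
```

Request:
{"name": "carry_out", "arguments": {"steps": [[0,0,0,0,0,0,0.2],[0,0,0,0,0,0,0.2],[0,0,0,0,0,0,0.2],[0,0,0,0,0,0,0.2],[0,0,0,0,0,0,0.2]]}}

```text
clock: 24.0
tcp_pos: [473.1, -291.3, 109.3]
eef_rot: [-3.076, -0.639, -0.0]
ft_force: [-0.6, -0.3, -2.6]
gripper_width: 0.473
grip_force: 60.9
```

```bash
cat > held.py <<'E'
import sys
from look import *
name,t,zu=sys.argv[1],sys.argv[2],float(sys.argv[3]) # zu: underside above tcp
c,s=look(name,[]);Rt=R.from_rotvec(s["eef_rot"]).as_matrix();zu+=s["tcp_pos"][2]
for d in cams.masks_of("wrist",t)[:3]:
    k=max(cv2.findContours(d["mask"].astype(np.uint8),0,1)[0],key=cv2.contourArea)
    P=np.array([Rt.T@(onz(c,p,zu+6)-s["tcp_pos"]) for p in k[:,0].astype(float)])
    print(round(d["p"],2),np.round(d["box"]),"tool extents plate level x",P[:,0].min().round(),P[:,0].max().round(),"y",P[:,1].min().round(),P[:,1].max().round())
E
python3 held.py k1 square_small 25
```

```text
tcp [ 473.1 -291.3  109.3] [-3.076 -0.639 -0.   ] 24.0
0.8 [208. 188. 116. 126.] tool extents plate level x -41.0 32.0 y -26.0 31.0
0.58 [401. 128.  69.  63.] tool extents plate level x 29.0 59.0 y 64.0 100.0
```

View pics/k1.png

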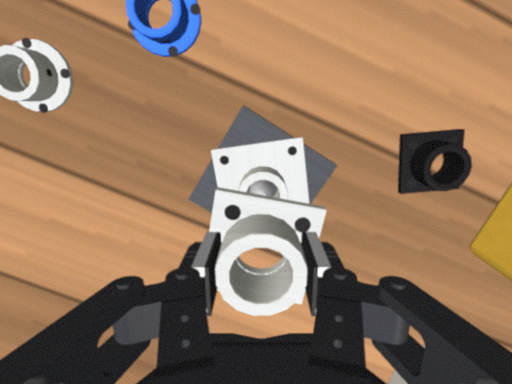

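k1 shows square_large seated on the square base, with the spigot in its bore at about (262,188). The held small flange is level, with front plate corners at (213,190) and (326,212).

```bash
python3 - <<'E'
from rig import cams,state
from h import *
c=cams.get_calibration("wrist");s=state();Rt=R.from_rotvec(s["eef_rot"]).as_matrix()
T=lambda px,z:(Rt.T@(onz(c,px,z)-s["tcp_pos"]))[:2]
z=s["tcp_pos"][2]+31
a,b=T((213,190),z),T((326,212),z);e=(b-a)/np.linalg.norm(b-a);n=np.array([-e[1],e[0]])
print(np.linalg.norm(b-a),(a+b)/2+28*n,(a+b)/2-28*n)
print("rim mid",T((262,262),z+26),T((262,267),z+26));print("tip",T((262,187),58), "large plate",np.mean([T(p,18) for p in((211,152),(301,139))],0))
E
```

```text
56.61522811328148 [-2.7792821  -1.63674706] [52.10258733  9.49790191]
rim mid [ 5.83533084 -0.07427647] [ 3.44323635 -0.06912921]
tip [9.31929481 0.23480108] large plate [35.50905288 -5.12108732]
```

Request:
{"name": "carry_out", "arguments": {"steps": [[0.002,0,0.01,0,0,0,0.2],[0,0,0.02,0,0,0,0.2],[0,0,0.02,0,0,0,0.2],[0,0,0.012,0,0,0,0.2],[0,0,0.006,0,0,0,0.2]]}}

```text
clock: 24.6
tcp_pos: [473.5, -290.1, 39.3]
eef_rot: [-3.074, -0.637, 0.003]
ft_force: [0.0, -0.7, -2.4]
gripper_width: 0.469
grip_force: 60.9
```

Request:
{"name": "carry_out", "arguments": {"steps": [[0,0,0.004,0,0,0,0.2],[0,0,0.004,0,0,0,0.2],[0,0,0.003,0,0,0,0.2],[0,0,0.003,0,0,0,0.2],[0,0,0.002,0,0,0,0.2]]}}

```text
clock: 25.1
tcp_pos: [474.9, -291.1, 25.4]
eef_rot: [3.076, 0.637, 0.001]
ft_force: [0.2, -0.7, -2.2]
gripper_width: 0.466
grip_force: 60.9
```

Request:
{"name": "carry_out", "arguments": {"steps": [[0,0,0.002,0,0,0,0.2],[0,0,0.001,0,0,0,0.2],[0,0,0,0,0,0,0.2],[0,0,0,0,0,0,0.2]]}}

```text
clock: 25.5
tcp_pos: [474.7, -291.0, 22.4]
eef_rot: [3.076, 0.638, 0.0]
ft_force: [-0.2, 0.1, -1.4]
gripper_width: 0.474
grip_force: 60.9
```

Request:
{"name": "carry_out", "arguments": {"steps": [[0,0,0.001,0,0,0,0.2],[0,0,0.001,0,0,0,0.2],[0,0,0,0,0,0,0.2],[0,0,0,0,0,0,0.2]]}}

```text
clock: 25.9
tcp_pos: [474.6, -290.9, 20.2]
eef_rot: [-3.076, -0.638, 0.0]
ft_force: [0.5, -0.1, -1.8]
gripper_width: 0.467
grip_force: 60.9
```

Request:
{"name": "carry_out", "arguments": {"steps": [[0,0,0.001,0,0,0,0.2],[0,0,0.0005,0,0,0,0.2],[0,0,0,0,0,0,0.2],[0,0,0,0,0,0,0.2]]}}

```text
clock: 26.3
tcp_pos: [474.8, -291.0, 19.7]
eef_rot: [3.076, 0.638, 0.0]
ft_force: [-2.4, 1.9, 5.5]
gripper_width: 0.472
grip_force: 61.6
```

Request:
{"name": "carry_out", "arguments": {"steps": [[0,0,0,0,0,0,0.55],[0,0,0,0,0,0,0.65],[0,0,0,0,0,0,0.65],[0,0,-0.01,0,0,0,0.65],[0,0,-0.03,0,0,0,0.65]]}}

```text
clock: 26.8
tcp_pos: [472.0, -289.0, 56.5]
eef_rot: [-3.071, -0.637, 0.008]
ft_force: [0.3, -0.7, -0.1]
gripper_width: 0.654
grip_force: 0.0
```

Request:
{"name": "carry_out", "arguments": {"steps": [[0,0,-0.04,0,0,0,0.65],[0.006,-0.015,0,0,0,0,0.65],[0.013,-0.03,0,0,0,0,0.65],[0.018,-0.04,0,0,0,0,0.65],[0.018,-0.04,0,0,0,0,0.65]]}}

```text
clock: 27.3
tcp_pos: [475.2, -153.0, 99.0]
eef_rot: [3.077, 0.635, 0.001]
ft_force: [-0.2, -0.4, -0.2]
gripper_width: 0.65
grip_force: 0.0
```

Request:
{"name": "carry_out", "arguments": {"steps": [[0.018,-0.04,0,0,0,0,0.65],[0.018,-0.04,0,0,0,0,0.65],[0.018,-0.04,0,0,0,0,0.65],[0.018,-0.04,0,0,0,0,0.65],[0.016,-0.037,0,0,0,0,0.65]]}}

```text
clock: 27.8
tcp_pos: [477.3, 63.6, 98.9]
eef_rot: [-3.076, -0.638, -0.001]
ft_force: [-0.1, -0.3, 0.5]
gripper_width: 0.651
grip_force: 0.0
```

Request:
{"name": "carry_out", "arguments": {"steps": [[0.011,-0.026,0,0,0,0,0.65],[0.006,-0.014,0,0,0,0,0.65],[0.003,-0.007,0,0,0,0,0.65],[0.001,-0.003,0,0,0,0,0.65],[0,0,0,0,0,0,0.65]]}}

```text
clock: 28.3
tcp_pos: [477.1, 115.4, 98.7]
eef_rot: [3.076, 0.638, -0.0]
ft_force: [-0.3, 0.3, 0.1]
gripper_width: 0.652
grip_force: 0.0
```

Request:
{"name": "carry_out", "arguments": {"steps": [[0,0,0,0,0,0,0.65],[0,0,0,0,0,0,0.65],[0,0,0,0,0,0,0.65],[0,0,0,0,0,0,0.65],[0,0,0,0,0,0,0.65]]}}

```text
clock: 28.8
tcp_pos: [477.3, 115.4, 98.8]
eef_rot: [3.076, 0.637, -0.0]
ft_force: [-1.0, 0.0, -0.1]
gripper_width: 0.652
grip_force: 0.0
```

```bash
python3 m.py r1 round_large 0; python3 near.py r2 round_large 32|tail -5
```

```text
tcp [477.3 115.4  98.8] [ 3.076  0.637 -0.   ] 28.8
0.81
hull [262.  181.8] [480.1 116.1   6. ] tool [ 2.8  0.4 92.8]
rect [262.5 181.5] [480.5 115.8   6. ] tool [ 3.1  0.8 92.8]
((91.0, 89.0), 0.0)
0.26
hull [416.4 158.6] [ 5.537e+02 -3.000e-01  6.000e+00] tool [ 24.2 136.5  92.8]
rect [415.9 159. ] [ 5.532e+02 -2.000e-01  6.000e+00] tool [ 23.8 136.2  92.8]
((63.323211669921875, 50.273963928222656), 15.94539737701416)
axis px [262. 193.]
bore [260.2 180.8  17.4] 17.1 [486.4 120.7  32. ] tool d [10.3 -1.1 66.8]
bore [180.8 261.8  17.4] 17.1 [391.3 155.5  32. ] tool d [-63.  -70.9  66.8]
socket [263.2 197.2  29.1] 25.6 [474.5 112.8  32. ] tool d [-3.6  1.3 66.8]
socket [251.2 123.8  29.1] 25.6 [525. 145.  32.] tool d [55.5 -8.1 66.8]
```

Request:
{"name": "carry_out", "arguments": {"steps": [[0.0015,0.0005,0.015,0,0,0,0.65],[0,0,0.03,0,0,0,0.65],[0,0,0.03,0,0,0,0.65],[0,0,0.02,0,0,0,0.65],[0,0,0.012,0,0,0,0.65]]}}

```text
clock: 29.5
tcp_pos: [477.4, 115.6, -10.0]
eef_rot: [-3.076, -0.638, 0.005]
ft_force: [-0.1, -0.1, 0.2]
gripper_width: 0.649
grip_force: 0.0
```

Request:
{"name": "carry_out", "arguments": {"steps": [[0,0,0.008,0,0,0,0.65],[0,0,0.006,0,0,0,0.65],[0,0,0.003,0,0,0,0.65],[0,0,0,0,0,0,0.65],[0,0,0,0,0,0,0.65]]}}

```text
clock: 30.0
tcp_pos: [479.5, 115.9, -24.6]
eef_rot: [3.076, 0.638, 0.002]
ft_force: [0.4, -0.4, -0.1]
gripper_width: 0.651
grip_force: 0.0
```

Request:
{"name": "carry_out", "arguments": {"steps": [[0,0,0,0,0,0,0.5],[0,0,0,0,0,0,0.3],[0,0,0,0,0,0,0.2],[0,0,0,0,0,0,0.2],[0,0,0,0,0,0,0.2]], "grip_force": 60}}

```text
clock: 30.5
tcp_pos: [479.9, 115.7, -24.1]
eef_rot: [3.076, 0.638, 0.003]
ft_force: [-2.2, -0.8, 5.9]
gripper_width: 0.468
grip_force: 60.7
```

Request:
{"name": "carry_out", "arguments": {"steps": [[0,0,-0.005,0,0,0,0.2],[0,0,-0.02,0,0,0,0.2],[0,0,-0.03,0,0,0,0.2],[0,0,-0.03,0,0,0,0.2],[0,0,-0.025,0,0,0,0.2]]}}

```text
clock: 31.0
tcp_pos: [478.6, 115.8, 86.0]
eef_rot: [-3.076, -0.638, -0.0]
ft_force: [0.0, 0.1, -1.9]
gripper_width: 0.465
grip_force: 61.0
```

Request:
{"name": "carry_out", "arguments": {"steps": [[-0.004,-0.018,0,0,0,0,0.2],[-0.008,-0.036,0,0,0,0,0.2],[-0.009,-0.04,0,0,0,0,0.2],[-0.009,-0.04,0,0,0,0,0.2],[-0.008,-0.034,0,0,0,0,0.2]]}}

```text
clock: 31.5
tcp_pos: [375.3, 255.8, 84.6]
eef_rot: [-3.076, -0.637, 0.001]
ft_force: [-0.8, 1.0, -2.0]
gripper_width: 0.466
grip_force: 61.1
```

Request:
{"name": "carry_out", "arguments": {"steps": [[-0.004,-0.018,0,0,0,0,0.2],[-0.002,-0.009,0,0,0,0,0.2],[-0.001,-0.005,0,0,0,0,0.2],[0,0,0,0,0,0,0.2],[0,0,0,0,0,0,0.2]]}}

```text
clock: 32.0
tcp_pos: [358.6, 280.8, 84.7]
eef_rot: [3.076, 0.637, 0.0]
ft_force: [-0.0, -0.4, -1.3]
gripper_width: 0.472
grip_force: 61.1
```

Request:
{"name": "carry_out", "arguments": {"steps": [[0,0,0,0,0,0,0.2],[0,0,0,0,0,0,0.2],[0,0,0,0,0,0,0.2],[0,0,0,0,0,0,0.2]]}}

```text
clock: 32.4
tcp_pos: [358.3, 281.2, 84.7]
eef_rot: [3.076, 0.637, -0.0]
ft_force: [0.3, -0.8, -1.7]
gripper_width: 0.467
grip_force: 61.1
```

```bash
python3 m.py t1 round_stand 6; python3 held.py t2 round_large 24.5;python3 - <<'E'
import cv2
i=cv2.imread("pics/t1.png");cv2.imwrite("pics/t3.png",i)
E
```

```text
tcp [358.3 281.2  84.7] [ 3.076  0.637 -0.   ] 32.4
0.89
hull [261.2  70.4] [444.8 319.1  12. ] tool [94.5 -0.5 72.7]
rect [261.   72.5] [443.4 318.7  12. ] tool [93.1 -0.6 72.7]
((145.0, 142.0), 90.0)
tcp [358.1 281.3  84.8] [ 3.076  0.637 -0.   ] 32.5
0.64 [177. 168. 164. 149.] tool extents plate level x -42.0 41.0 y -42.0 40.0
```

View pics/t1.png

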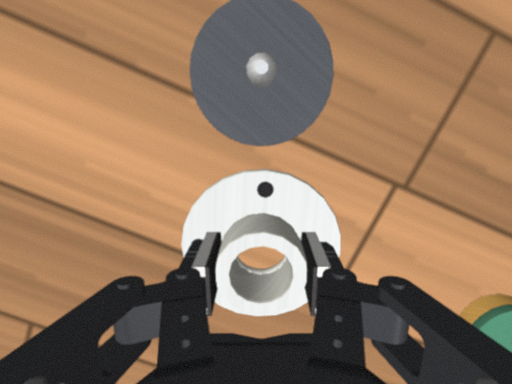

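The round base centre (261,70) lies at tool (+94, -0.5). The held round_large is centred in the grip and level.

Request:
{"name": "carry_out", "arguments": {"steps": [[0.015,0,0,0,0,0,0.2],[0.03,0,0,0,0,0,0.2],[0.028,0,0,0,0,0,0.2],[0.0145,0,0,0,0,0,0.2],[0.007,0,0,0,0,0,0.2]]}}

```text
clock: 33.1
tcp_pos: [446.4, 319.7, 84.9]
eef_rot: [-3.076, -0.637, -0.002]
ft_force: [-0.4, -0.0, -2.2]
gripper_width: 0.468
grip_force: 61.1
```

Request:
{"name": "carry_out", "arguments": {"steps": [[0,0,0,0,0,0,0.2],[0,0,0,0,0,0,0.2],[0,0,0,0,0,0,0.2],[0,0,0,0,0,0,0.2],[0,0,0,0,0,0,0.2]]}}

```text
clock: 33.6
tcp_pos: [444.3, 318.8, 84.8]
eef_rot: [3.076, 0.638, -0.0]
ft_force: [-0.3, -0.8, -2.2]
gripper_width: 0.465
grip_force: 61.1
```

Request:
{"name": "carry_out", "arguments": {"steps": [[0,0,0.01,0,0,0,0.2],[0,0,0.015,0,0,0,0.2],[0,0,0.012,0,0,0,0.2],[0,0,0.01,0,0,0,0.2],[0,0,0.005,0,0,0,0.2]]}}

```text
clock: 34.1
tcp_pos: [443.5, 318.1, 30.6]
eef_rot: [3.075, 0.637, -0.005]
ft_force: [-0.6, -0.1, -1.9]
gripper_width: 0.468
grip_force: 61.1
```

```bash
python3 -c "
from rig import state
from h import *
s=state();Rt=R.from_rotvec(s['eef_rot']).as_matrix();print(s['tcp_pos'],s['ft_force'],(Rt.T@(np.array([444.6,319.2,12])-s['tcp_pos'])).round(1))"
```

```text
[443.45452201 318.13595236  30.5978105 ] [-0.56643285 -0.0971253  -1.88549139] [ 1.5 -0.5 18.6]
```

Well aligned, so I'll lower it the rest of the way.

Request:
{"name": "carry_out", "arguments": {"steps": [[0,0,0.01,0,0,0,0.2],[0,0,0.01,0,0,0,0.2],[0,0,0.008,0,0,0,0.2],[0,0,0.004,0,0,0,0.2],[0,0,0.002,0,0,0,0.2]]}}

```text
clock: 34.6
tcp_pos: [444.5, 318.8, -1.8]
eef_rot: [3.076, 0.638, -0.001]
ft_force: [-0.1, 0.2, -2.3]
gripper_width: 0.468
grip_force: 61.1
```

Request:
{"name": "carry_out", "arguments": {"steps": [[0,0,0.002,0,0,0,0.2],[0,0,0.002,0,0,0,0.2],[0,0,0.001,0,0,0,0.2],[0,0,0,0,0,0,0.2],[0,0,0,0,0,0,0.2]]}}

```text
clock: 35.1
tcp_pos: [444.9, 319.0, -6.1]
eef_rot: [-3.076, -0.638, -0.0]
ft_force: [-0.0, -0.1, -2.1]
gripper_width: 0.47
grip_force: 61.1
```

Request:
{"name": "carry_out", "arguments": {"steps": [[0,0,0.001,0,0,0,0.2],[0,0,0,0,0,0,0.2],[0,0,0.001,0,0,0,0.2],[0,0,0,0,0,0,0.2],[0,0,0,0,0,0,0.2]]}}

```text
clock: 35.6
tcp_pos: [444.7, 319.0, -8.3]
eef_rot: [3.076, 0.638, -0.0]
ft_force: [0.4, 0.6, -3.1]
gripper_width: 0.468
grip_force: 61.1
```

Request:
{"name": "carry_out", "arguments": {"steps": [[0,0,0.0015,0,0,0,0.2],[0,0,0.001,0,0,0,0.2],[0,0,0,0,0,0,0.2],[0,0,0,0,0,0,0.2]]}}

```text
clock: 36.0
tcp_pos: [444.7, 318.9, -10.8]
eef_rot: [3.076, 0.638, -0.0]
ft_force: [0.4, 0.4, -1.4]
gripper_width: 0.464
grip_force: 61.1
```

Request:
{"name": "carry_out", "arguments": {"steps": [[0,0,0.001,0,0,0,0.2],[0,0,0.0005,0,0,0,0.2],[0,0,0,0,0,0,0.2],[0,0,0,0,0,0,0.2]]}}

```text
clock: 36.4
tcp_pos: [444.9, 319.0, -12.0]
eef_rot: [-3.076, -0.638, -0.0]
ft_force: [-1.0, -1.0, -0.2]
gripper_width: 0.467
grip_force: 61.3
```

Request:
{"name": "carry_out", "arguments": {"steps": [[0,0,0.0005,0,0,0,0.2],[0,0,0,0,0,0,0.55],[0,0,0,0,0,0,0.65],[0,0,0,0,0,0,0.65],[0,0,-0.01,0,0,0,0.65]]}}

```text
clock: 36.9
tcp_pos: [443.5, 318.2, -3.7]
eef_rot: [3.075, 0.637, -0.005]
ft_force: [-0.7, 0.1, -0.1]
gripper_width: 0.65
grip_force: 0.0
```

Request:
{"name": "carry_out", "arguments": {"steps": [[0,0,-0.03,0,0,0,0.65],[0,0,-0.04,0,0,0,0.65],[-0.006,0.02,-0.03,0,0,0,0.65],[-0.01,0.031,0,0,0,0,0.65],[-0.013,0.04,0,0,0,0,0.65]]}}

```text
clock: 37.4
tcp_pos: [456.3, 224.7, 100.1]
eef_rot: [-3.074, -0.641, -0.009]
ft_force: [-0.2, -0.5, -0.2]
gripper_width: 0.647
grip_force: 0.0
```

Request:
{"name": "carry_out", "arguments": {"steps": [[-0.013,0.04,0,0,0,0,0.65],[-0.013,0.04,0,0,0,0,0.65],[-0.013,0.04,0,0,0,0,0.65],[-0.013,0.04,0,0,0,0,0.65],[-0.013,0.04,0,0,0,0,0.65]]}}

```text
clock: 37.9
tcp_pos: [474.5, 12.9, 98.2]
eef_rot: [3.076, 0.638, 0.003]
ft_force: [0.8, -0.1, -0.9]
gripper_width: 0.65
grip_force: 0.0
```

Request:
{"name": "carry_out", "arguments": {"steps": [[-0.012,0.035,0,0,0,0,0.65],[-0.009,0.027,0,0,0,0,0.65],[-0.005,0.015,0,0,0,0,0.65],[-0.003,0.008,0,0,0,0,0.65],[0,0,0,0,0,0,0.65]]}}

```text
clock: 38.4
tcp_pos: [481.7, -75.7, 97.8]
eef_rot: [3.076, 0.635, 0.001]
ft_force: [0.0, -0.4, -0.2]
gripper_width: 0.649
grip_force: 0.0
```

Request:
{"name": "carry_out", "arguments": {"steps": [[0,0,0,0,0,0,0.65],[0,0,0,0,0,0,0.65],[0,0,0,0,0,0,0.65],[0,0,0,0,0,0,0.65],[0,0,0,0,0,0,0.65]]}}

```text
clock: 38.9
tcp_pos: [481.4, -74.5, 97.2]
eef_rot: [-3.076, -0.639, 0.0]
ft_force: [-0.1, 0.2, -0.5]
gripper_width: 0.653
grip_force: 0.0
```

```bash
python3 m.py v1 round_small 0; python3 near.py v2 round_small 32|tail -5
```

```text
tcp [481.4 -74.5  97.2] [-3.076 -0.639  0.   ] 38.9
0.73
hull [261.8 183.1] [483.3 -73.8   6. ] tool [ 2.1  0.2 91.2]
rect [262. 183.] [483.4 -74.    6. ] tool [ 2.1  0.4 91.2]
((63.639610290527344, 63.639610290527344), 45.0)
axis px [262. 194.]
bore [261.8 191.2  17.2] 17.2 [483.2 -74.   32. ] tool d [ 2.   0.1 65.2]
bore [185.2 261.8  19.1] 17.2 [397.9 -38.4  32. ] tool d [-62.1 -66.5  65.2]
socket [260.2 185.2  22.2] 25.8 [487.3 -70.9  32. ] tool d [ 7.  -1.1 65.2]
socket [212.2 272.2  25.8] 25.8 [397.6 -63.7  32. ] tool d [-72.4 -43.4  65.2]
```

Request:
{"name": "carry_out", "arguments": {"steps": [[0.0015,0,0.015,0,0,0,0.65],[0,0,0.03,0,0,0,0.65],[0,0,0.03,0,0,0,0.65],[0,0,0.02,0,0,0,0.65],[0,0,0.012,0,0,0,0.65]]}}

```text
clock: 39.6
tcp_pos: [481.3, -74.0, -11.5]
eef_rot: [-3.075, -0.637, 0.004]
ft_force: [0.4, -0.6, -0.2]
gripper_width: 0.648
grip_force: 0.0
```

Request:
{"name": "carry_out", "arguments": {"steps": [[0,0,0.007,0,0,0,0.65],[0,0,0.005,0,0,0,0.65],[0,0,0.003,0,0,0,0.65],[0,0,0,0,0,0,0.65],[0,0,0,0,0,0,0.65]]}}

```text
clock: 40.1
tcp_pos: [483.5, -74.5, -24.1]
eef_rot: [3.076, 0.637, 0.002]
ft_force: [-0.4, 0.4, -1.1]
gripper_width: 0.65
grip_force: 0.0
```

Request:
{"name": "carry_out", "arguments": {"steps": [[0,0,0,0,0,0,0.5],[0,0,0,0,0,0,0.3],[0,0,0,0,0,0,0.2],[0,0,0,0,0,0,0.2],[0,0,0,0,0,0,0.2]], "grip_force": 60}}

```text
clock: 40.6
tcp_pos: [483.6, -74.6, -23.7]
eef_rot: [3.075, 0.638, 0.002]
ft_force: [-1.6, -0.3, 6.3]
gripper_width: 0.467
grip_force: 60.7
```

Request:
{"name": "carry_out", "arguments": {"steps": [[0,0,-0.005,0,0,0,0.2],[0,0,-0.02,0,0,0,0.2],[0,0,-0.035,0,0,0,0.2],[0,0,-0.035,0,0,0,0.2],[0,0,-0.03,0,0,0,0.2]]}}

```text
clock: 41.1
tcp_pos: [482.7, -74.3, 101.8]
eef_rot: [3.076, 0.638, 0.001]
ft_force: [0.2, -0.1, -0.7]
gripper_width: 0.471
grip_force: 60.7
```

Request:
{"name": "carry_out", "arguments": {"steps": [[0.006,-0.018,-0.005,0,0,0,0.2],[0.01,-0.031,0,0,0,0,0.2],[0.013,-0.04,0,0,0,0,0.2],[0.013,-0.04,0,0,0,0,0.2],[0.013,-0.04,0,0,0,0,0.2]]}}

```text
clock: 41.6
tcp_pos: [465.3, 103.9, 105.3]
eef_rot: [-3.076, -0.636, -0.0]
ft_force: [0.7, 0.1, -1.3]
gripper_width: 0.469
grip_force: 60.7
```

Request:
{"name": "carry_out", "arguments": {"steps": [[0.013,-0.04,0,0,0,0,0.2],[0.013,-0.04,0,0,0,0,0.2],[0.013,-0.04,0,0,0,0,0.2],[0.011,-0.035,0,0,0,0,0.2],[0.008,-0.026,0,0,0,0,0.2]]}}

```text
clock: 42.1
tcp_pos: [446.4, 293.9, 105.2]
eef_rot: [-3.075, -0.64, 0.0]
ft_force: [0.1, 0.7, -1.9]
gripper_width: 0.47
grip_force: 60.7
```

Request:
{"name": "carry_out", "arguments": {"steps": [[0.005,-0.015,0,0,0,0,0.2],[0.002,-0.008,0,0,0,0,0.2],[0.0015,-0.0035,0,0,0,0,0.2],[0,0,0,0,0,0,0.2],[0,0,0,0,0,0,0.2]]}}

```text
clock: 42.6
tcp_pos: [444.7, 318.3, 105.1]
eef_rot: [3.076, 0.636, -0.001]
ft_force: [0.2, 0.1, -0.1]
gripper_width: 0.469
grip_force: 60.7
```

Request:
{"name": "carry_out", "arguments": {"steps": [[0,0,0,0,0,0,0.2],[0,0,0,0,0,0,0.2],[0,0,0,0,0,0,0.2],[0,0,0,0,0,0,0.2]]}}

```text
clock: 43.0
tcp_pos: [444.7, 319.2, 105.3]
eef_rot: [3.076, 0.637, -0.0]
ft_force: [-0.5, 0.4, 0.1]
gripper_width: 0.469
grip_force: 60.7
```

```bash
python3 held.py x1 round_small 24;python3 -c "
from rig import state
from h import *
s=state();Rt=R.from_rotvec(s['eef_rot']).as_matrix();print(s['ft_force'],(Rt.T@(np.array([444.7,319.0,12])-s['tcp_pos'])).round(1))"
```

```text
tcp [444.7 319.2 105.3] [ 3.076  0.637 -0.   ] 43.0
0.86 [206. 193. 104. 118.] tool extents plate level x -39.0 30.0 y -28.0 26.0
[ 0.20351452  0.08800351 -1.21303686] [-0.1  0.3 93.3]
```

Request:
{"name": "carry_out", "arguments": {"steps": [[0,0,0.01,0,0,0,0.2],[0,0,0.018,0,0,0,0.2],[0,0,0.018,0,0,0,0.2],[0,0,0.012,0,0,0,0.2],[0,0,0.006,0,0,0,0.2]]}}

```text
clock: 43.6
tcp_pos: [443.3, 318.7, 39.3]
eef_rot: [3.075, 0.638, -0.005]
ft_force: [-0.3, 0.6, -1.5]
gripper_width: 0.473
grip_force: 60.7
```

Request:
{"name": "carry_out", "arguments": {"steps": [[0,0,0.004,0,0,0,0.2],[0,0,0.004,0,0,0,0.2],[0,0,0.003,0,0,0,0.2],[0,0,0.002,0,0,0,0.2],[0,0,0.002,0,0,0,0.2]]}}

```text
clock: 44.1
tcp_pos: [444.9, 319.6, 26.5]
eef_rot: [-3.076, -0.638, -0.001]
ft_force: [-0.0, 0.7, -1.1]
gripper_width: 0.463
grip_force: 60.7
```

Request:
{"name": "carry_out", "arguments": {"steps": [[0,0,0.002,0,0,0,0.2],[0,0,0.0015,0,0,0,0.2],[0,0,0,0,0,0,0.2],[0,0,0,0,0,0,0.2]]}}

```text
clock: 44.5
tcp_pos: [444.6, 319.4, 22.8]
eef_rot: [-3.076, -0.638, -0.0]
ft_force: [-0.3, 0.6, -1.3]
gripper_width: 0.468
grip_force: 60.7
```

Request:
{"name": "carry_out", "arguments": {"steps": [[0,0,0.001,0,0,0,0.2],[0,0,0.0005,0,0,0,0.2],[0,0,0,0,0,0,0.2],[0,0,0,0,0,0,0.2]]}}

```text
clock: 44.9
tcp_pos: [444.6, 319.4, 21.3]
eef_rot: [-3.076, -0.638, -0.0]
ft_force: [-0.0, 0.5, -0.7]
gripper_width: 0.469
grip_force: 60.7
```

Request:
{"name": "carry_out", "arguments": {"steps": [[0,0,0.0005,0,0,0,0.2],[0,0,0.0005,0,0,0,0.2],[0,0,0,0,0,0,0.2],[0,0,0,0,0,0,0.2]]}}

```text
clock: 45.3
tcp_pos: [444.6, 319.5, 20.4]
eef_rot: [-3.076, -0.638, -0.0]
ft_force: [0.2, -0.5, -0.2]
gripper_width: 0.47
grip_force: 60.8
```

Request:
{"name": "carry_out", "arguments": {"steps": [[0,0,0.0005,0,0,0,0.2],[0,0,0.0005,0,0,0,0.2],[0,0,0,0,0,0,0.2],[0,0,0,0,0,0,0.2]]}}

```text
clock: 45.7
tcp_pos: [444.6, 319.5, 20.3]
eef_rot: [3.076, 0.638, -0.0]
ft_force: [-2.4, -0.9, 6.0]
gripper_width: 0.469
grip_force: 61.6
```

Request:
{"name": "carry_out", "arguments": {"steps": [[0,0,0,0,0,0,0.55],[0,0,0,0,0,0,0.65],[0,0,0,0,0,0,0.65],[0,0,-0.01,0,0,0,0.65],[0,0,-0.02,0,0,0,0.65]]}}

```text
clock: 46.2
tcp_pos: [443.0, 318.4, 48.3]
eef_rot: [3.075, 0.637, -0.006]
ft_force: [-0.2, 1.3, 0.2]
gripper_width: 0.647
grip_force: 0.0
```

Request:
{"name": "carry_out", "arguments": {"steps": [[0,0,-0.04,0,0,0,0.65],[0,0,-0.04,0,0,0,0.65],[-0.03,0.02,-0.02,0,0,0,0.65],[-0.03,0.03,0,0,0,0,0.65],[-0.02,0.03,0,0,0,0,0.65]]}}

```text
clock: 46.7
tcp_pos: [402.3, 213.5, 150.8]
eef_rot: [-3.075, -0.64, -0.003]
ft_force: [-0.4, -1.2, 0.5]
gripper_width: 0.652
grip_force: 0.0
```

Request:
{"name": "carry_out", "arguments": {"steps": [[0,0.03,0,0,0,0,0.65],[0,0.02,0,0,0,0,0.65],[0,0.01,0,0,0,0,0.65],[0,0,0,0,0,0,0.65],[0,0,0,0,0,0,0.65]]}}

```text
clock: 47.2
tcp_pos: [426.8, 159.6, 149.4]
eef_rot: [-3.076, -0.637, 0.0]
ft_force: [-0.2, 0.4, -0.0]
gripper_width: 0.645
grip_force: 0.0
```

```bash
python3 - <<'E'
import cv2,numpy as np
from rig import cams,state
s=state();print(s["clock"],s["tcp_pos"],s["ft_force"])
a=cams.camera("scene")[100:240,110:390];b=cams.camera("side")[90:350,190:330]
w=cams.camera("wrist");cv2.imwrite("pics/fw.png",w)
A=cv2.resize(a,(800,400),interpolation=2)
l=np.zeros((200,800,3),np.uint8)
cs=cams.get_calibration("side")
from h import proj
for i,p in enumerate(([474,-292,40],[445,319,40])):
    u=proj(cs,p).astype(int);im=cams.camera("side") if i==0 else im
    t=im[max(0,u[1]-25):u[1]+25,max(0,u[0]-37):u[0]+38];l[:,i*300:(i+1)*300]=cv2.resize(t,(300,200),interpolation=2)
l[:,600:]=cv2.resize(w,(200,200))
cv2.imwrite("pics/final.png",np.vstack([A,l]))
E
```

```text
47.2 [426.76802848 159.62370837 149.43944134] [-0.16209138  0.37191799 -0.01037714]
```

View pics/final.png

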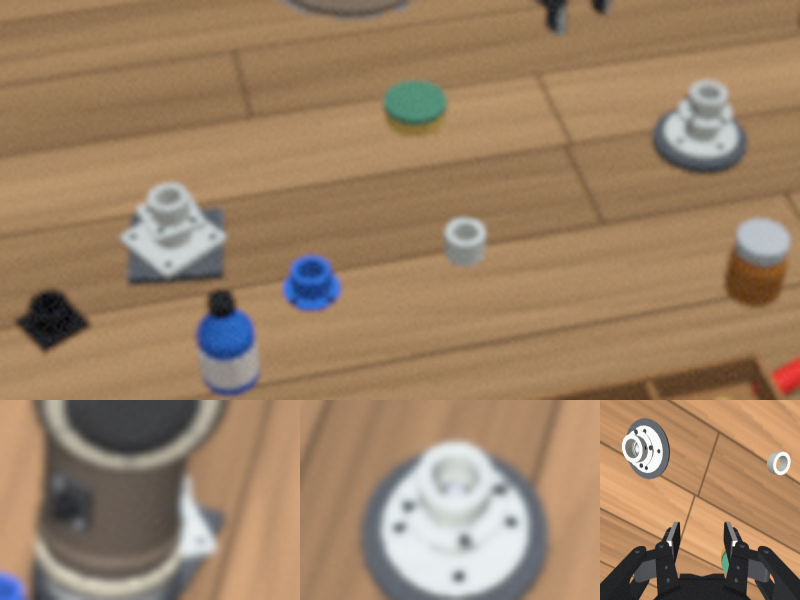

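Both stacks sit level on their stands, the square one at about (172,235) and the round one at about (702,125). The sleeve, jar and bottle have not moved. Handing in.

```bash
python3 -c "
from rig import env
print(env.finish_job())"
```

```text
the job is handed in; nothing more can be done
None
```

I handed the job in at about 47 s with all four flanges lowered onto their matching stands, large below small; the last pictures show both stacks level and the sleeve, jar and bottle in place, but no verdict came back.

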